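Hang the blue bin at the sweet maker's rail

TASK

Take the steel S-hook out of its wooden block and hang it on the rail, between the two green collars. Then lift the blue bin out of its tray pocket and hang it by its top bar from the S-hook's lower curl, so that it hangs still and upright. Leave the orange bin and everything else on the table where they are.

Things in the scene. Friction and masses are not known exactly. Their poses are not given: they have to be found in the camera images.
- rail: Fixed rail: round steel bar of 12 mm diameter, 320 mm long along the body's y, its axis 290 mm above the table, on two posts (16 mm diameter, at y = -160 and +160 mm, each on a foot 100 x 60 x 10 mm). Origin on the table under the bar's middle; x points away from the robot, turned 0.5 to 0.9 rad to its left, z up.
- rail_mid (a point): Middle of the rail's bar, on its axis. Two green collars (22 mm diameter, 8 mm long) sit on the bar with their inner faces at y = -55 and +55 mm from here. Axes as rail.
- block: Fixed wooden block 80 x 70 x 72 mm (x, y, z) with a slot 29.5 x 17 mm, 26 mm deep, in its middle, in which the S-hook stands. Origin at the centre of its underside.
- hook: Loose steel S-hook, 100 g, 124 mm tall: flat strip 14 mm wide (y), 4 mm thick, bent in its x-z plane. Origin at the underside in line with the straight shank (x = 0, z = 13 to 111 mm). It starts upright in the block, lowest 26 mm in the slot, x away from the robot, turned 0.5 to 1.0 rad left. Hanging free on the rail it leans about 0.2 rad, foot towards its own +x, so the lower curl comes under the rail.
- hook_grip (a point): Place to grip the S-hook: on its shank, x = 0, z = 60 mm in hook, 14 mm across along y. Axes as hook.
- hook_top (a point): Where the rail's axis lies in the upper curl when the hook hangs on it: x = 11, z = 114 mm in hook, 6 mm below the inside of the curl's top. The curl is a half circle of 9 mm inner radius about x = 11, z = 111 mm, its straight tip at x = 22 mm ending at z = 103 mm; it opens downward.
- hook_low (a point): Where the axis of the bin's top bar lies in the lower curl when it hangs there: x = -11, z = 7.5 mm in hook, 3.5 mm above the inside of the curl's bottom. The curl is a half circle of 9 mm inner radius about x = -11, z = 13 mm, its straight tip at x = -22 mm ending at z = 21 mm; it opens upward.
- tray: Fixed wooden tray block 95 x 207 x 38 mm (x, y, z) with two pockets side by side at y = -56 and +56 mm, each 59 x 67 mm and 30 mm deep (floor at z = 8 mm). Origin at the centre of its underside. One pocket holds the blue bin, the other the orange one; which is which changes.
- blue_bin: Loose blue metal bin, 110 to 220 g: open box 56 x 64 x 45 mm (x, y, z), origin at the centre of its underside, under a rigid steel frame: uprights at y = -30 and +30 mm (4 mm thick), round top bar, flat cross strap at z = 50 to 55 mm. Starts upright in a tray pocket, lowest 30 mm inside with 1.5 mm clearance all round, its front (-x, with the grip tab) on the robot's side; turned 0.2 to 0.7 rad left.
- blue_bin_tab (a point): Place to grip the blue bin: x = -31, z = 72 mm in blue_bin, on the blue tab in front, 25 mm up along it. The tab is 14 mm wide (y), 9 mm thick, 38 mm long, rises from x = -17, z = 52 mm and leans 35 degrees from vertical towards -x. Axes as blue_bin.
- blue_bin_bar (a point): Middle of the blue bin's top bar, on its axis: x = 0, z = 97 mm in blue_bin. The bar is round, 7 mm diameter, along y. The window below it, down to the strap, is 38.5 mm tall and 56 mm wide, open along x. Axes as blue_bin.
- orange_bin: The same bin in orange, in the tray's other pocket; to be left alone.
- jar: Loose closed amber jar, 64 mm diameter, 100 mm tall, origin under its centre; to be left alone.
- cup: Loose steel cup, 72 mm across the rim, 70 mm tall, origin under its centre; to be left alone.
- scraper: Loose scraper (spatula) lying flat along its own x, about 280 mm long; to be left alone.
- sesame_bar1: Loose rigid sesame bar 100 x 45 x 14 mm, origin under its centre; to be left alone.
- sesame_bar2: A second sesame bar, the same; to be left alone.

How it is judged:
By the outcome, as a careful person would: the job done as asked, in the order asked, and still so for the second after the job is handed in, with the robot touching nothing.
It also fails if it takes over 61 s, if anything falls off the work surface, if the arm or the gripper's body presses on something with over 40 N, if the wrist force passes 120 N, or if a joint passes its speed limit or range.

ROBOT

A 6-joint arm with a two-finger parallel gripper is mounted at the origin on the work surface. World frame = base frame: x ahead of the robot, y to its left, z up, the work surface at z = 0. Lengths are in m, angles in rad, forces in N, time in s.
With the tool pointing down it reaches from about 0.275 to 0.775 m from the base axis. Payload 14.6 kg.
Tool frame: the origin (TCP) lies on the centre line of the jaws, within the pads' length; the fingertips stand 14 mm ahead of it and the grasp point (between the pads) lies 5 mm behind it (ctrl.tip_extent is the distance from the TCP to the fingertips, in m); z points along the fingers, y is the direction in which the jaws open and shut (so a half turn about z gives the same grasp; the last joint's range is limited). The gripper opens to 85 mm and grips with 20 to 120 N. Pads are 22 mm wide; open, the fingers measure 114 mm over their backs; the gripper's body (76 mm by 85 mm) begins 54 mm behind the grasp point. The pads swing forward as they close: fully open they stand 13 mm farther back than shut.
Start: joints at [-1.421, 0.263, -0.048, 1.259, 0, 1.415], TCP at [0.158, -0.501, 0.245] pointing down, gripper open.
Joint ranges: [-2.65, 2.65], [-0.89, 1.7], [-1.18, 1.37], [-2.13, 2.11], [-1.35, 1.29], [-3.14, 3.14]. Speed limits (rad/s): [1.89, 1.89, 2.57, 2.79, 3.14, 3.14].

INTERFACE

Orientations are given as a unit quaternion [x, y, z, w].
In Python, from bench import ctrl gives the robot as it stands.
- The arm moves only by the tool apply_moves, never from a script. Its argument "series" is a list of rows, each an object with "jaw": the finger opening in mm, from 0 to 85.4; "delta_pos": the shift along the tool's x, y, z in units of 25 mm (1.0 is 25 mm), a list of three; "rot": the turn, a rotation vector about the tool's x, y, z in units of 5 degrees (1.0 is 5 degrees), a list of three. A call has 1 to 12 rows; each row shifts and turns the commanded pose from where the row before left it, along the tool's axes as they then stand; what a row does not reach is not made up. A row lasts 1/10 s, in which the tool goes at most 50 mm and 8.59 degrees, less where a joint would pass 70% of its speed; a pose out of reach is approached as far as the arm can. A call is refused whole if a number of a shift passes 1 or a number of a turn 1, either way. A call with a gripper value outside its range is refused whole. The fingers move at their own pace and stop on an object; "grip_force" is the grip in N (left out, the last holds). Time passes only in rows, so rows that do not move let the fingers close. It gives the time, the measured TCP pose, the force and the opening at its end, in the units of the state.
- ctrl.sense(): the state, without advancing time (a new reading comes with each control period).
- ctrl.get_image(name): name is "scene" or "top"; returns the picture (480x640x3 uint8, red, green, blue); there is no depth.
- ctrl.calibration(name): a dict with "camera_matrix" (3x3 intrinsics, pixels), "R" (3x3) and "t" (3): a world point X has camera coordinates R X + t. Camera axes: x right, y down, z forward; pixel columns grow to the right and rows downward; lengths in m; the calibration is good to about 2 mm. A picture is of the moment at which its call begins. calibration takes no time and is no camera call.
- ctrl.finish_job(): hands the job in, once; it reports no verdict.
The state is a dict: "time_s": time; "joint_positions": joint angles; "joint_velocities": joint speeds; "joint_torque": joint torques, N m; "eef_pos": TCP position; "eef_rot": TCP orientation; "ft_force": force on the tool from outside, world axes, zero at the start; "moment": the same for the moment, N m; "width": finger opening in m.
Only numpy, scipy, OpenCV 4.12 (cv2) and the standard library are available. Lean on these libraries where they do the work, as an engineer would, in place of code of your own. Each camera call takes 0.05 s, during which the arm holds its last target. There are 200 camera calls.

## Working session

There is one attempt and no reset: what is moved stays moved. The work goes in short steps, Python scripts to look and compute and a tool call to move; the robot and the scene stay as the last step left them, time stands still between calls to the robot, and variables do not carry over. Pictures are saved under pics/ and viewed, about 8 in all and at most 12, crops included, and the job is handed in when it is done.

Besides the shell and the picture viewer there is one more tool, called by a JSON object that holds its "name" and its "arguments". apply_moves: Moves the arm, as the interface text tells. Its arguments: {"type":"object","properties":{"series":{"type":"array","items":{"type":"object","properties":{"jaw":{"type":"number"},"delta_pos":{"type":"array","items":{"type":"number"}},"rot":{"type":"array","items":{"type":"number"}}}}},"grip_force":{"type":"number"}},"required":["series"]}

```bash
mkdir -p pics; ls; python3 - <<'E'
from bench import ctrl
import cv2,numpy as np
for n in("scene","top"):
    im=ctrl.get_image(n); cv2.imwrite(f"pics/{n}0.png",im[:,:,::-1])
    c=ctrl.calibration(n); print(n,np.round(c["camera_matrix"],1).tolist(),np.round(c["R"],4).tolist(),np.round(c["t"],4).tolist())
s=ctrl.sense();print(s["eef_pos"],s["eef_rot"],s["width"],s["time_s"],ctrl.tip_extent)
E
```

```text
pics
scene [[483.8, 0.0, 318.7], [0.0, 483.8, 240.8], [0.0, 0.0, 1.0]] [[0.7033, 0.7108, 0.014], [0.5264, -0.5074, -0.6822], [-0.4778, 0.4872, -0.731]] [-0.3885, -0.1781, 1.6956]
top [[589.6, 0.0, 317.4], [0.0, 589.6, 240.4], [0.0, 0.0, 1.0]] [[-0.0261, -0.9996, -0.0052], [-0.9857, 0.0266, -0.1663], [0.1663, 0.0008, -0.9861]] [-0.015, 0.6022, 1.329]
[ 0.1575146  -0.50060092  0.24490262] [ 9.88411649e-01  1.51796655e-01 -1.49108703e-05 -4.32367863e-04] 0.08520728020074095 0.1 0.014
```

View pics/scene0.png

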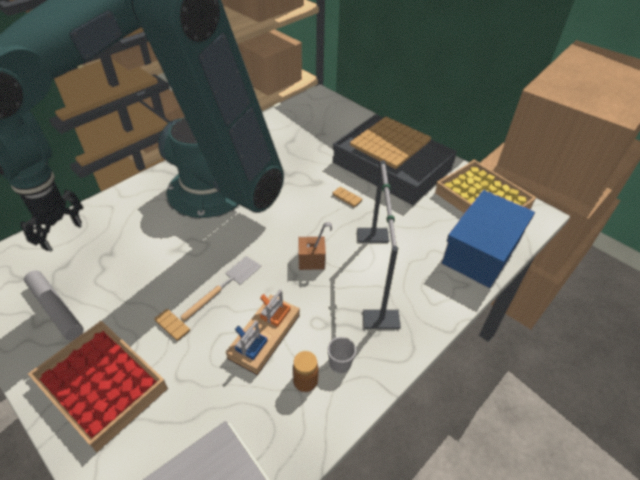

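View pics/top0.png

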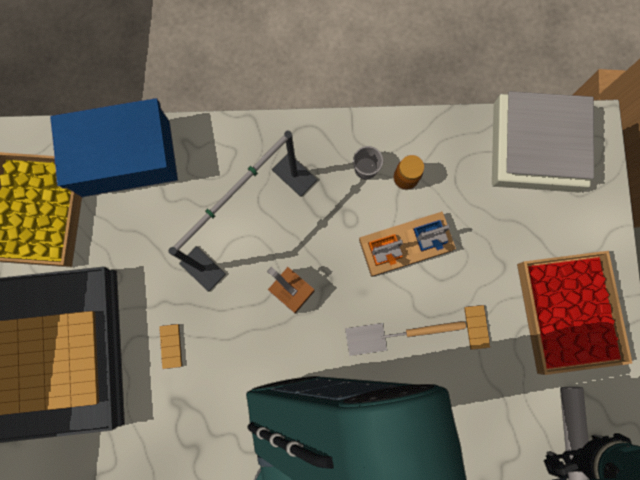

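The scene view shows the hook in its block at about (318,240), the rail from (383,160) to (390,300), and the tray at (265,335) with the blue bin at its near-left end. The top view shows the rail from (175,250) to (288,135), the block at (291,290), and the blue bin at (432,235). Next I'll take enlarged crops.

```bash
cat > h.py <<'E'
import numpy as np, cv2
from bench import ctrl
C={n:ctrl.calibration(n) for n in("scene","top")}
def ray(n,p):
    c=C[n];R=np.array(c["R"]);t=np.array(c["t"])
    d=R.T@np.linalg.solve(np.array(c["camera_matrix"]),[p[0],p[1],1.]);return -R.T@t,d/np.linalg.norm(d)
def onz(n,p,z):
    o,d=ray(n,p);return o+d*(z-o[2])/d[2]
def tri(ps,pt):
    o1,d1=ray("scene",ps);o2,d2=ray("top",pt)
    a=np.linalg.lstsq(np.c_[d1,-d2],o2-o1,rcond=None)[0]
    A,B=o1+a[0]*d1,o2+a[1]*d2;return (A+B)/2,np.linalg.norm(A-B)
def proj(n,X):
    c=C[n];q=np.array(c["camera_matrix"])@(np.array(c["R"])@X+np.array(c["t"]));return q[:2]/q[2]
def crop(n,x0,y0,x1,y1,k,out,im=None):
    im=ctrl.get_image(n) if im is None else im
    cv2.imwrite(out,cv2.resize(im[y0:y1,x0:x1,::-1],None,fx=k,fy=k,interpolation=cv2.INTER_CUBIC));return im
E
python3 - <<'E'
from h import *
t=cv2.imread("pics/top0.png");s=cv2.imread("pics/scene0.png")
A=np.vstack([cv2.resize(t[205:285,350:470],(798,532),interpolation=2)])
a=cv2.resize(t[205:285,350:470],(480,320),interpolation=2)     # k=4
b=cv2.resize(t[255:320,255:335],(320,260),interpolation=2)     # k=4
c=cv2.resize(s[215:275,290:340],(250,300),interpolation=2)   # k=5
d=cv2.resize(s[285:375,220:305],(340,360)[:2],interpolation=2)[:280] # k=4
M=np.zeros((600,800,3),np.uint8);M[:320,:480]=a;M[:260,480:]=b;M[300:600,550:800]=c;M[320:600,:340]=d
cv2.imwrite("pics/m1.png",M)
h=cv2.cvtColor(t,cv2.COLOR_BGR2HSV)
def blobs(img,lo,hi,mn):
    m=cv2.inRange(cv2.cvtColor(img,cv2.COLOR_BGR2HSV),lo,hi);n,_,st,ce=cv2.connectedComponentsWithStats(m)
    return [(ce[i].round(1).tolist(),st[i].tolist()) for i in range(1,n) if st[i,4]>=mn]
for nm,img in(("top",t[100:330,150:490]),("scene",s[140:400,220:420])):
    print(nm,"green",blobs(img,(45,70,30),(85,255,255),8)); print("blue",blobs(img,(100,90,40),(125,255,255),15))
E
```

```text
top green [([102.6, 70.2], [99, 67, 7, 8, 30]), ([59.8, 113.0], [56, 110, 8, 7, 28])]
blue [([7.8, 48.6], [0, 0, 27, 85, 1253]), ([277.4, 127.3], [264, 121, 28, 16, 180]), ([283.2, 144.6], [268, 140, 29, 10, 107])]
scene green []
blue [([19.9, 191.2], [17, 187, 7, 9, 31]), ([35.4, 207.0], [26, 197, 20, 21, 210])]
```

View pics/m1.png

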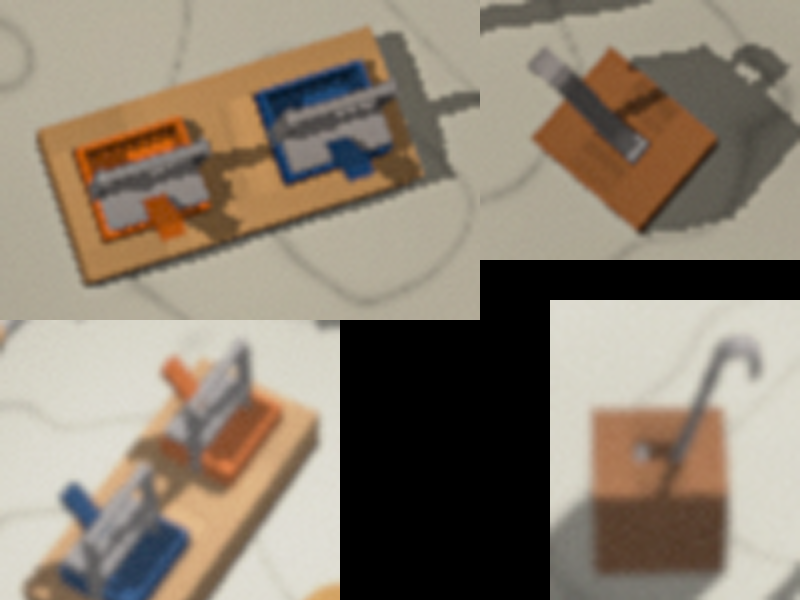

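The crops show clean block corners (crop ≈ (531,138), (612,48), (717,140), (641,231)) and tray corners (≈ (38,130), (367,27), (423,180), (88,283)). They also show the hook's upper curl at the top left of its block, and the blue bin's tab pointing towards the robot.

```bash
python3 - <<'E'
from h import *
def T(p,ox=350,oy=205,x0=0): return ((p[0]-x0+.5)/4-.5+ox,(p[1]+.5)/4-.5+oy)
B=np.array([onz("top",T(p,255,255,480),.072) for p in((531,138),(612,48),(717,140),(641,231))])[:,:2]
print("block c",B.mean(0),"sides",np.linalg.norm(np.roll(B,-1,0)-B,axis=1)); 
for i in range(4):
    d=B[(i+1)%4]-B[i];print(np.arctan2(d[1],d[0]).round(3),end=' ')
R=np.array([onz("top",T(p),.038) for p in((38,130),(367,27),(423,180),(88,283))])[:,:2]
print("\ntray c",R.mean(0),"sides",np.linalg.norm(np.roll(R,-1,0)-R,axis=1))
for i in range(4):
    d=R[(i+1)%4]-R[i];print(np.arctan2(d[1],d[0]).round(3),end=' ')
G=np.array([onz("top",p,.2915) for p in((252.6,170.2),(209.8,213.0))]);d=(G[1]-G[0])[:2]
print("\nrail mid",G.mean(0),np.linalg.norm(d),"yaw",np.arctan2(d[1],d[0])-np.pi/2)
# hook tip top (curl top)
print("curl top far edge",onz("top",T((545,65),255,255,480),.165))
bar=[onz("top",T(p),.105+.0035) for p in((280,128),(395,90))]
print("bar ends?",bar, np.linalg.norm(bar[1]-bar[0]))
for n,q in (("top",(0,0)),):pass
print("reach",[np.hypot(*v).round(3) for v in(B.mean(0),R.mean(0),G.mean(0)[:2])])
E
```

```text
block c [0.48681634 0.03199704] sides [0.06870694 0.0798268  0.0668272  0.08185689]
-0.751 -2.316 2.42 0.849 
tray c [ 0.59119229 -0.24187939] sides [0.20577215 0.09667446 0.20686925 0.09498371]
-1.291 -2.856 1.842 0.274 
rail mid [0.66232071 0.1343098  0.2915    ] 0.11844852426584529 yaw 0.7849292605599154
curl top far edge [0.51925813 0.0693941  0.165     ]
bar ends? [array([ 0.59414542, -0.26017323,  0.1085    ]), array([ 0.61403167, -0.32582864,  0.1085    ])] 0.06860098876348975
reach [np.float64(0.488), np.float64(0.639), np.float64(0.676)]
```

The block, tray and rail measure close to their given sizes. The hook seems to lean or be offset, so I'll look closer at it in both views.

```bash
python3 - <<'E'
from h import *
t=cv2.imread("pics/top0.png");s=cv2.imread("pics/scene0.png")
a=cv2.resize(t[262:312,265:315],(400,400),interpolation=2);b=cv2.resize(s[218:268,295:345],(400,400),interpolation=2)
yaw=.83;c=np.array([.487,.032,0]);ux=np.array([np.cos(yaw),np.sin(yaw),0])
M=np.hstack([a,b])
for i,(n,ox,oy) in enumerate((("top",265,262),("scene",295,218))):
    for hx,hz,col in((0,.026,(0,255,0)),(0,.060,(0,255,0)),(0,.111,(0,255,0)),(.011,.124,(0,0,255)),(.022,.103,(255,0,0)),(-.022,.021,(0,255,255))):
        p=(proj(n,c+ux*(hx+.011)+np.array([0,0,.046+hz]))-[ox,oy]+.5)*8-.5
        cv2.circle(M,(int(p[0]+400*i),int(p[1])),4,col,1)
cv2.imwrite("pics/m2.png",M)
E
```

```text
(no output)
```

View pics/m2.png

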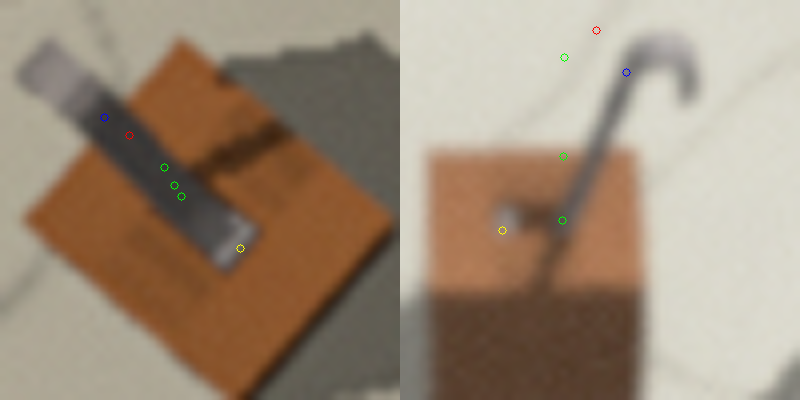

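```bash
python3 - <<'E'
from h import *
S=lambda x,y:((x-400+.5)/8-.5+295,(y+.5)/8-.5+218)
T=lambda x,y:((x+.5)/8-.5+265,(y+.5)/8-.5+262)
# hook plane: vertical plane through block centre with yaw .83 ; intersect scene rays
yaw=.83;c=np.array([.487,.032,0]);ux=np.array([np.cos(yaw),np.sin(yaw),0]);n=np.array([-np.sin(yaw),np.cos(yaw),0])
for lab,p in(("slot",(562,222)),("shank hi",(619,85)),("curl top out",(660,31)),("tip end",(689,102)),("low tip",(505,214))):
    o,d=ray("scene",S(*p));X=o+d*((c-o)@n)/(d@n);print(lab,"along",((X-c)@ux*1e3).round(1),"z",(X[2]*1e3).round(1), X.round(4))
print("tri top",tri(S(660,33),T(52,72)))
o,d=ray("top",T(40,70));X=o+d*((.165-o[2])/d[2]);print("top curl: along,lat",(X-c)@ux,(X-c)@n)
for p in ((224,245),(150,165),(52,72)):
    X=onz("top",T(*p),.1);print((X-c)@ux,(X-c)@n)
E
```

```text
slot along 10.8 z 71.0 [0.4943 0.04   0.071 ]
shank hi along 30.5 z 142.5 [0.5076 0.0545 0.1425]
curl top out along 44.4 z 169.2 [0.517  0.0648 0.1692]
tip end along 55.7 z 133.2 [0.5246 0.0731 0.1332]
low tip along -10.2 z 76.0 [0.4801 0.0245 0.076 ]
tri top (array([0.51808039, 0.06694057, 0.16798721]), np.float64(0.0046232036084473275))
top curl: along,lat 0.05227238956548701 0.0023620921475751926
-0.009636067566127213 0.0033193427695725566
0.02064835975607597 0.00010836601816758752
0.058606088546353775 -0.001455462989042624
```

The hook leans about 0.26 rad towards its +x in the slot, which the slack allows. I'll write a small row planner and move to a pre-grasp tilted 45°.

```bash
cat > plan.py <<'E'
import json,sys
from h import *
from scipy.spatial.transform import Rotation as Rn, Slerp
def ori(psi,tau):
    c,s=np.cos(psi),np.sin(psi);a,b=np.cos(tau),np.sin(tau)
    return Rn.from_matrix(np.c_[[-c*a,-s*a,-b],[-s,c,0],[c*b,s*b,-a]])
def start():
    s=ctrl.sense();return np.array(s["eef_pos"]),Rn.from_quat(s["eef_rot"])
def rows(p0,R0,p1,R1,jaw,speed=1.,wspeed=.95,n=None):
    """straight line + slerp, as interface rows"""
    w=(R0.inv()*R1).as_rotvec();d=np.linalg.norm(p1-p0)
    n=n or max(1,int(np.ceil(max(d/(.025*speed),np.degrees(np.linalg.norm(w))/(5*wspeed)))))
    out=[];p,R=p0.copy(),R0
    for i in range(1,n+1):
        pt=p0+(p1-p0)*i/n;Rt=R0*Rn.from_rotvec(w*i/n)
        dp=np.round(R.inv().apply(pt-p)/.025,2);r=np.round(np.degrees((R.inv()*Rt).as_rotvec())/5,2)
        out.append(dict(jaw=jaw,delta_pos=(dp+0).tolist(),rot=(r+0).tolist()))
        p=p+R.apply(dp*.025);R=R*Rn.from_rotvec(np.radians(r*5))
    return out,p,R
def show(o):
    for k in range(0,len(o),12): print(json.dumps(o[k:k+12]).replace('"delta_pos": ','"delta_pos":').replace(', ',','))
E
python3 - <<'E'
from plan import *
p,R=start()
zt=ori(.83,np.radians(45)).as_matrix()[:,2]
P=np.array([.5005,.0468,.102]);pre=P+zt*.005-zt*.07
print(pre)
o,p1,R1=rows(p,R,pre+[0,0,.05],ori(.83,np.radians(45)),60);print(len(o));show(o)
E
```

```text
[0.4694814  0.01288324 0.14796194]
33
[{"jaw": 60,"delta_pos":[0.55,-0.48,0.06],"rot": [0.35,-0.09,0.85]},{"jaw": 60,"delta_pos":[0.51,-0.52,0.07],"rot": [0.35,-0.1,0.85]},{"jaw": 60,"delta_pos":[0.47,-0.55,0.08],"rot": [0.35,-0.09,0.84]},{"jaw": 60,"delta_pos":[0.43,-0.58,0.09],"rot": [0.35,-0.1,0.85]},{"jaw": 60,"delta_pos":[0.39,-0.61,0.11],"rot": [0.36,-0.09,0.85]},{"jaw": 60,"delta_pos":[0.34,-0.63,0.13],"rot": [0.35,-0.09,0.85]},{"jaw": 60,"delta_pos":[0.3,-0.66,0.14],"rot": [0.35,-0.1,0.85]},{"jaw": 60,"delta_pos":[0.25,-0.66,0.16],"rot": [0.35,-0.09,0.84]},{"jaw": 60,"delta_pos":[0.2,-0.68,0.18],"rot": [0.35,-0.1,0.85]},{"jaw": 60,"delta_pos":[0.15,-0.69,0.2],"rot": [0.35,-0.09,0.85]},{"jaw": 60,"delta_pos":[0.1,-0.69,0.22],"rot": [0.35,-0.09,0.85]},{"jaw": 60,"delta_pos":[0.05,-0.69,0.23],"rot": [0.35,-0.1,0.85]}]
[{"jaw": 60,"delta_pos":[0.0,-0.68,0.26],"rot": [0.35,-0.09,0.84]},{"jaw": 60,"delta_pos":[-0.04,-0.67,0.29],"rot": [0.35,-0.1,0.85]},{"jaw": 60,"delta_pos":[-0.09,-0.66,0.3],"rot": [0.36,-0.09,0.85]},{"jaw": 60,"delta_pos":[-0.14,-0.64,0.32],"rot": [0.35,-0.1,0.85
[... 447 characters left out ...]
"rot": [0.35,-0.09,0.84]},{"jaw": 60,"delta_pos":[-0.42,-0.37,0.47],"rot": [0.36,-0.1,0.85]}]
[{"jaw": 60,"delta_pos":[-0.44,-0.33,0.48],"rot": [0.35,-0.09,0.85]},{"jaw": 60,"delta_pos":[-0.46,-0.27,0.5],"rot": [0.35,-0.1,0.85]},{"jaw": 60,"delta_pos":[-0.47,-0.23,0.51],"rot": [0.35,-0.09,0.85]},{"jaw": 60,"delta_pos":[-0.49,-0.17,0.52],"rot": [0.35,-0.09,0.84]},{"jaw": 60,"delta_pos":[-0.49,-0.12,0.52],"rot": [0.35,-0.1,0.85]},{"jaw": 60,"delta_pos":[-0.49,-0.07,0.54],"rot": [0.35,-0.09,0.85]},{"jaw": 60,"delta_pos":[-0.49,-0.02,0.54],"rot": [0.35,-0.1,0.85]},{"jaw": 60,"delta_pos":[-0.49,0.04,0.54],"rot": [0.35,-0.09,0.85]},{"jaw": 60,"delta_pos":[-0.48,0.09,0.54],"rot": [0.36,-0.1,0.84]}]
```

```bash
python3 - <<'E'
from plan import *
p,R=start()
o,p1,R1=rows(p,R,np.array([.40,-.20,.245]),R*Rn.from_rotvec([0,0,-np.radians(105)]),60,wspeed=1,n=21)
for r in o:r["rot"]=[0,0,-1]
show(o);print(R1.as_quat())
E
```

```text
[{"jaw": 60,"delta_pos":[0.61,-0.41,0.0],"rot": [0,0,-1]},{"jaw": 60,"delta_pos":[0.65,-0.35,0.0],"rot": [0,0,-1]},{"jaw": 60,"delta_pos":[0.67,-0.3,0.0],"rot": [0,0,-1]},{"jaw": 60,"delta_pos":[0.7,-0.23,0.0],"rot": [0,0,-1]},{"jaw": 60,"delta_pos":[0.71,-0.17,0.0],"rot": [0,0,-1]},{"jaw": 60,"delta_pos":[0.73,-0.11,0.0],"rot": [0,0,-1]},{"jaw": 60,"delta_pos":[0.74,-0.05,0.0],"rot": [0,0,-1]},{"jaw": 60,"delta_pos":[0.73,0.02,0.0],"rot": [0,0,-1]},{"jaw": 60,"delta_pos":[0.73,0.08,0.0],"rot": [0,0,-1]},{"jaw": 60,"delta_pos":[0.72,0.14,0.0],"rot": [0,0,-1]},{"jaw": 60,"delta_pos":[0.71,0.21,0.0],"rot": [0,0,-1]},{"jaw": 60,"delta_pos":[0.68,0.27,0.0],"rot": [0,0,-1]}]
[{"jaw": 60,"delta_pos":[0.66,0.32,0.0],"rot": [0,0,-1]},{"jaw": 60,"delta_pos":[0.63,0.39,0.0],"rot": [0,0,-1]},{"jaw": 60,"delta_pos":[0.59,0.43,0.0],"rot": [0,0,-1]},{"jaw": 60,"delta_pos":[0.56,0.49,0.0],"rot": [0,0,-1]},{"jaw": 60,"delta_pos":[0.5,0.53,0.0],"rot": [0,0,-1]},{"jaw": 60,"delta_pos":[0.46,0.58,0.0],"rot": [0,0,-1]},{"jaw": 60,"delta_pos":[0.41,0.61,0.0],"rot": [0,0,-1]},{"jaw": 60,"delta_pos":[0.35,0.65,0.0],"rot": [0,0,-1]},{"jaw": 60,"delta_pos":[0.3,0.67,0.0],"rot": [0,0,-1]}]
[ 4.81278505e-01  8.76567632e-01  3.33943325e-04 -2.75038467e-04]
```

{"name": "apply_moves", "arguments": {"series": [{"jaw": 60,"delta_pos": [0.6,-0.4,0],"rot": [0,0,-1]},{"jaw": 60,"delta_pos": [0.65,-0.35,0],"rot": [0,0,-1]},{"jaw": 60,"delta_pos": [0.67,-0.3,0],"rot": [0,0,-1]},{"jaw": 60,"delta_pos": [0.7,-0.23,0],"rot": [0,0,-1]},{"jaw": 60,"delta_pos": [0.7,-0.17,0],"rot": [0,0,-1]},{"jaw": 60,"delta_pos": [0.73,-0.1,0],"rot": [0,0,-1]},{"jaw": 60,"delta_pos": [0.74,-0.05,0],"rot": [0,0,-1]},{"jaw": 60,"delta_pos": [0.73,0.02,0],"rot": [0,0,-1]},{"jaw": 60,"delta_pos": [0.73,0.08,0],"rot": [0,0,-1]},{"jaw": 60,"delta_pos": [0.72,0.14,0],"rot": [0,0,-1]},{"jaw": 60,"delta_pos": [0.7,0.2,0],"rot": [0,0,-1]},{"jaw": 60,"delta_pos": [0.68,0.27,0],"rot": [0,0,-1]}]}}

```text
time_s: 1.3
eef_pos: [0.2959, -0.3292, 0.2451]
eef_rot: [0.779, 0.627, 0.0, -0.0]
ft_force: [-0.0, 0.1, -0.2]
width: 0.06
```

{"name": "apply_moves", "arguments": {"series": [{"jaw": 60,"delta_pos": [0.65,0.32,0],"rot": [0,0,-1]},{"jaw": 60,"delta_pos": [0.63,0.4,0],"rot": [0,0,-1]},{"jaw": 60,"delta_pos": [0.6,0.43,0],"rot": [0,0,-1]},{"jaw": 60,"delta_pos": [0.56,0.5,0],"rot": [0,0,-1]},{"jaw": 60,"delta_pos": [0.5,0.53,0],"rot": [0,0,-1]},{"jaw": 60,"delta_pos": [0.46,0.58,0],"rot": [0,0,-1]},{"jaw": 60,"delta_pos": [0.4,0.6,0],"rot": [0,0,-1]},{"jaw": 60,"delta_pos": [0.35,0.65,0],"rot": [0,0,-1]},{"jaw": 60,"delta_pos": [0.3,0.67,0],"rot": [0,0,-1]}]}}

```text
time_s: 2.2
eef_pos: [0.4001, -0.2006, 0.2451]
eef_rot: [0.48, 0.877, 0.0, -0.0]
ft_force: [0.6, -1.1, -0.1]
width: 0.06
```

```bash
python3 - <<'E'
from plan import *
p,R=start();print(np.round(ctrl.sense()["joint_positions"],2))
zt=ori(.83,np.radians(45)).as_matrix()[:,2]
P=np.array([.5005,.0468,.102]);pre=P+zt*.005-zt*.07+[0,0,.04]
o,p1,R1=rows(p,R,pre,ori(.83,np.radians(45)),60,wspeed=.98);show(o)
E
```

```text
[-0.65  0.13 -0.22  1.22  0.    0.35]
[{"jaw": 60,"delta_pos":[0.25,0.3,0.1],"rot": [-0.36,-0.27,-0.86]},{"jaw": 60,"delta_pos":[0.22,0.32,0.1],"rot": [-0.35,-0.28,-0.86]},{"jaw": 60,"delta_pos":[0.21,0.33,0.11],"rot": [-0.36,-0.27,-0.86]},{"jaw": 60,"delta_pos":[0.18,0.34,0.12],"rot": [-0.35,-0.27,-0.86]},{"jaw": 60,"delta_pos":[0.16,0.35,0.12],"rot": [-0.36,-0.28,-0.86]},{"jaw": 60,"delta_pos":[0.14,0.36,0.12],"rot": [-0.35,-0.27,-0.85]},{"jaw": 60,"delta_pos":[0.11,0.36,0.14],"rot": [-0.36,-0.28,-0.86]},{"jaw": 60,"delta_pos":[0.09,0.36,0.15],"rot": [-0.35,-0.27,-0.86]},{"jaw": 60,"delta_pos":[0.06,0.37,0.15],"rot": [-0.36,-0.27,-0.86]},{"jaw": 60,"delta_pos":[0.04,0.36,0.16],"rot": [-0.36,-0.28,-0.86]},{"jaw": 60,"delta_pos":[0.02,0.37,0.18],"rot": [-0.35,-0.27,-0.86]},{"jaw": 60,"delta_pos":[-0.01,0.35,0.19],"rot": [-0.36,-0.28,-0.86]}]
[{"jaw": 60,"delta_pos":[-0.02,0.35,0.19],"rot": [-0.35,-0.27,-0.86]},{"jaw": 60,"delta_pos":[-0.05,0.34,0.21],"rot": [-0.36,-0.27,-0.86]},{"jaw": 60,"delta_pos":[-0.07,0.33,0.23],"rot": [-0.35,-0.28,-0.86]},{"jaw": 60,"delta_pos":[-0.09,0.32,0.23],"rot": [-0.36,-0.27,-0.85]},{"jaw": 60,"delta_pos":[-0.1,0.3,0.24],"rot": [-0.36,-0.27,-0.86]},{"jaw": 60,"delta_pos":[-0.12,0.29,0.26],"rot": [-0.35,-0.28,-0.86]},{"jaw": 60,"delta_pos":[-0.14,0.26,0.27],"rot": [-0.36,-0.27,-0.86]},{"jaw": 60,"delta_pos":[-0.15,0.25,0.28],"rot": [-0.35,-0.28,-0.86]},{"jaw": 60,"delta_pos":[-0.16,0.23,0.29],"rot": [-0.36,-0.27,-0.86]},{"jaw": 60,"delta_pos":[-0.16,0.21,0.3],"rot": [-0.35,-0.27,-0.86]},{"jaw": 60,"delta_pos":[-0.18,0.18,0.31],"rot": [-0.36,-0.28,-0.86]}]
```

{"name": "apply_moves", "arguments": {"series": [{"jaw": 60,"delta_pos": [0.25,0.3,0.1],"rot": [-0.36,-0.27,-0.86]},{"jaw": 60,"delta_pos": [0.22,0.32,0.1],"rot": [-0.35,-0.28,-0.86]},{"jaw": 60,"delta_pos": [0.21,0.33,0.11],"rot": [-0.36,-0.27,-0.86]},{"jaw": 60,"delta_pos": [0.18,0.34,0.12],"rot": [-0.35,-0.27,-0.86]},{"jaw": 60,"delta_pos": [0.16,0.35,0.12],"rot": [-0.36,-0.28,-0.86]},{"jaw": 60,"delta_pos": [0.14,0.36,0.12],"rot": [-0.35,-0.27,-0.85]},{"jaw": 60,"delta_pos": [0.11,0.36,0.14],"rot": [-0.36,-0.28,-0.86]},{"jaw": 60,"delta_pos": [0.09,0.36,0.15],"rot": [-0.35,-0.27,-0.86]},{"jaw": 60,"delta_pos": [0.06,0.37,0.15],"rot": [-0.36,-0.27,-0.86]},{"jaw": 60,"delta_pos": [0.04,0.36,0.16],"rot": [-0.36,-0.28,-0.86]},{"jaw": 60,"delta_pos": [0.02,0.37,0.18],"rot": [-0.35,-0.27,-0.86]},{"jaw": 60,"delta_pos": [-0.01,0.35,0.19],"rot": [-0.36,-0.28,-0.86]}]}}

```text
time_s: 3.4
eef_pos: [0.4364, -0.0896, 0.2152]
eef_rot: [0.041, 0.973, 0.091, 0.207]
ft_force: [0.8, 0.0, -0.3]
width: 0.0597
```

{"name": "apply_moves", "arguments": {"series": [{"jaw": 60,"delta_pos": [-0.02,0.35,0.19],"rot": [-0.35,-0.27,-0.86]},{"jaw": 60,"delta_pos": [-0.05,0.34,0.21],"rot": [-0.36,-0.27,-0.86]},{"jaw": 60,"delta_pos": [-0.07,0.33,0.23],"rot": [-0.35,-0.28,-0.86]},{"jaw": 60,"delta_pos": [-0.09,0.32,0.23],"rot": [-0.36,-0.27,-0.85]},{"jaw": 60,"delta_pos": [-0.1,0.3,0.24],"rot": [-0.36,-0.27,-0.86]},{"jaw": 60,"delta_pos": [-0.12,0.29,0.26],"rot": [-0.35,-0.28,-0.86]},{"jaw": 60,"delta_pos": [-0.14,0.26,0.27],"rot": [-0.36,-0.27,-0.86]},{"jaw": 60,"delta_pos": [-0.15,0.25,0.28],"rot": [-0.35,-0.28,-0.86]},{"jaw": 60,"delta_pos": [-0.16,0.23,0.29],"rot": [-0.36,-0.27,-0.86]},{"jaw": 60,"delta_pos": [-0.16,0.21,0.3],"rot": [-0.35,-0.27,-0.86]},{"jaw": 60,"delta_pos": [-0.18,0.18,0.31],"rot": [-0.36,-0.28,-0.86]}]}}

```text
time_s: 4.5
eef_pos: [0.4699, 0.0122, 0.188]
eef_rot: [-0.372, 0.845, 0.154, 0.351]
ft_force: [-0.3, 0.6, -0.4]
width: 0.0599
```

```bash
python3 - <<'E'
from plan import *
p,R=start();print(p,np.round(ctrl.sense()["joint_positions"],2))
O=ori(.83,np.radians(45));zt=O.as_matrix()[:,2]
P=np.array([.5005,.0468,.102])+zt*.005
o,p1,R1=rows(p,R,P-zt*.06,O,60);show(o);o,p1,R1=rows(p1,R1,P,O,60,speed=.5);show(o)
E
```

```text
[0.46986048 0.01221996 0.18795805] [-0.59  0.06 -0.72  0.64  0.77 -1.36]
[{"jaw": 60,"delta_pos":[0.56,0.02,0.77],"rot": [-0.01,0.01,0.0]},{"jaw": 60,"delta_pos":[0.57,0.01,0.77],"rot": [-0.01,0.0,0.01]}]
[{"jaw": 60,"delta_pos":[0.0,0.0,0.48],"rot": [0.0,0.0,0.0]},{"jaw": 60,"delta_pos":[0.0,0.0,0.48],"rot": [0.0,0.0,0.0]},{"jaw": 60,"delta_pos":[0.0,0.0,0.48],"rot": [0.0,0.0,0.0]},{"jaw": 60,"delta_pos":[0.0,0.0,0.48],"rot": [0.0,0.0,0.0]},{"jaw": 60,"delta_pos":[0.0,0.0,0.48],"rot": [0.0,0.0,0.0]}]
```

{"name": "apply_moves", "arguments": {"series": [{"jaw": 60,"delta_pos": [0.56,0.02,0.77],"rot": [0,0,0]},{"jaw": 60,"delta_pos": [0.56,0.02,0.77],"rot": [0,0,0]},{"jaw": 60,"delta_pos": [0,0,0.48],"rot": [0,0,0]},{"jaw": 60,"delta_pos": [0,0,0.48],"rot": [0,0,0]},{"jaw": 60,"delta_pos": [0,0,0.48],"rot": [0,0,0]},{"jaw": 60,"delta_pos": [0,0,0.48],"rot": [0,0,0]},{"jaw": 60,"delta_pos": [0,0,0.48],"rot": [0,0,0]}]}}

```text
time_s: 5.2
eef_pos: [0.5032, 0.0494, 0.0983]
eef_rot: [-0.371, 0.846, 0.154, 0.351]
ft_force: [0.5, 0.2, 1.1]
width: 0.0599
```

```bash
python3 - <<'E'
from plan import *
a=crop("top",255,240,335,320,5,"pics/_a.png");b=crop("scene",285,200,365,280,5,"pics/_b.png")
cv2.imwrite("pics/m3.png",np.hstack([cv2.imread("pics/_a.png"),cv2.imread("pics/_b.png")]));print(start()[0],ctrl.sense()["ft_force"])
E
```

```text
[0.50273785 0.04980517 0.09786999] [-0.62372924  0.09607214 -0.02137675]
```

View pics/m3.png

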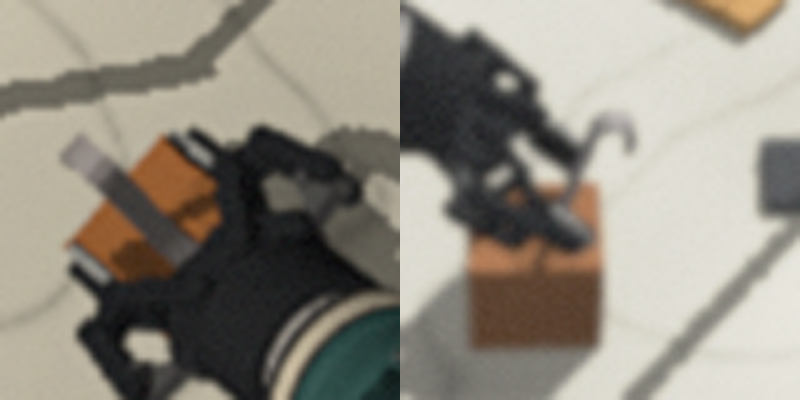

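The shank sits midway between the fingers, so I'm closing on it.

{"name": "apply_moves", "arguments": {"series": [{"jaw": 0,"delta_pos": [0,0,0],"rot": [0,0,0]},{"jaw": 0,"delta_pos": [0,0,0],"rot": [0,0,0]},{"jaw": 0,"delta_pos": [0,0,0],"rot": [0,0,0]},{"jaw": 0,"delta_pos": [0,0,0],"rot": [0,0,0]},{"jaw": 0,"delta_pos": [0,0,0],"rot": [0,0,0]},{"jaw": 0,"delta_pos": [0,0,0],"rot": [0,0,0]},{"jaw": 0,"delta_pos": [0,0,0],"rot": [0,0,0]}], "grip_force": 60}}

```text
time_s: 6.0
eef_pos: [0.5033, 0.049, 0.099]
eef_rot: [-0.371, 0.846, 0.153, 0.351]
ft_force: [-2.3, -2.0, 5.9]
width: 0.0125
```

```bash
python3 - <<'E'
from plan import *
p,R=start();ux=np.array([np.cos(.83),np.sin(.83),0]);up=np.array([0,0,1.])
zt=R.as_matrix()[:,2];print(p,ctrl.sense()["width"])
R1=R*Rn.from_rotvec([0,-.26,0]);g=p-zt*.005
p1=g-ux*.0117+up*.0064+R1.as_matrix()[:,2]*.005
o,p2,R2=rows(p,R,p1,R1,0,n=4);show(o)
o,p2,R2=rows(p2,R2,p2+up*.05,R2,0,n=4);show(o)
E
```

```text
[0.50326614 0.04895391 0.09897126] 0.012494623984611193
[{"jaw": 0,"delta_pos":[0.02,0.0,-0.13],"rot": [0.0,-0.74,0.0]},{"jaw": 0,"delta_pos":[0.02,0.0,-0.13],"rot": [0.0,-0.75,0.0]},{"jaw": 0,"delta_pos":[0.01,0.0,-0.13],"rot": [0.0,-0.74,0.0]},{"jaw": 0,"delta_pos":[0.0,0.0,-0.13],"rot": [0.0,-0.75,0.0]}]
[{"jaw": 0,"delta_pos":[-0.43,0.0,-0.25],"rot": [0.0,0.0,0.0]},{"jaw": 0,"delta_pos":[-0.44,0.0,-0.25],"rot": [0.0,0.0,0.0]},{"jaw": 0,"delta_pos":[-0.43,0.0,-0.25],"rot": [0.0,0.0,0.0]},{"jaw": 0,"delta_pos":[-0.43,0.0,-0.25],"rot": [0.0,0.0,0.0]}]
```

{"name": "apply_moves", "arguments": {"series": [{"jaw": 0,"delta_pos": [0.02,0,-0.13],"rot": [0,-0.75,0]},{"jaw": 0,"delta_pos": [0.02,0,-0.13],"rot": [0,-0.75,0]},{"jaw": 0,"delta_pos": [0,0,-0.13],"rot": [0,-0.75,0]},{"jaw": 0,"delta_pos": [0,0,-0.13],"rot": [0,-0.75,0]},{"jaw": 0,"delta_pos": [-0.43,0,-0.25],"rot": [0,0,0]},{"jaw": 0,"delta_pos": [-0.43,0,-0.25],"rot": [0,0,0]},{"jaw": 0,"delta_pos": [-0.43,0,-0.25],"rot": [0,0,0]},{"jaw": 0,"delta_pos": [-0.43,0,-0.25],"rot": [0,0,0]}]}}

```text
time_s: 6.8
eef_pos: [0.4955, 0.0411, 0.1562]
eef_rot: [-0.348, 0.793, 0.201, 0.458]
ft_force: [0.5, 0.0, -0.6]
width: 0.012
```

```bash
python3 - <<'E'
from plan import *
s=ctrl.sense();print(s["eef_pos"],s["width"],s["ft_force"])
p,R=start();g=p-R.as_matrix()[:,2]*.005
crop("scene",290,180,370,260,7,"pics/m4.png")
M=cv2.imread("pics/m4.png");ux=np.array([np.cos(.83),np.sin(.83),0])
for hx,hz in((0,.013),(0,.06),(0,.111),(.011,.124),(.022,.103),(-.022,.021),(-.011,0)):
    q=(proj("scene",g+ux*hx+np.array([0,0,hz-.06]))-[290,180]+.5)*7-.5;cv2.circle(M,tuple(int(v) for v in q),3,(0,0,255),1)
cv2.imwrite("pics/m4.png",M)
E
```

```text
[0.49548586 0.04114668 0.15616163] 0.011978492485145226 [ 0.51249038  0.00630082 -0.55681592]
```

View pics/m4.png

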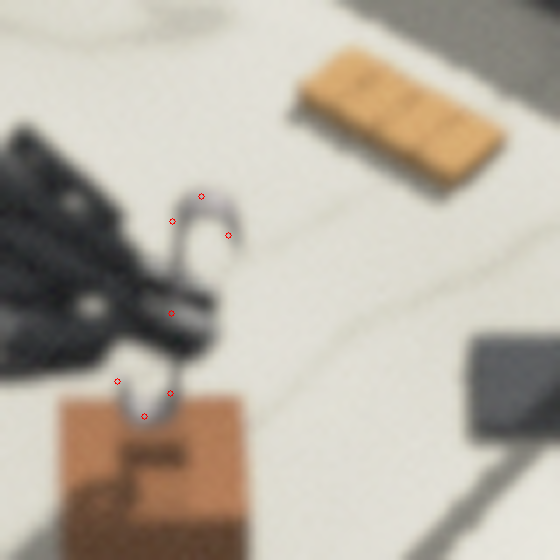

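The hook hangs upright in the grip, about 2.5 mm forward of the model, with the curl top near (212,190) in the crop and the bottom near (147,422). Next I'll move it above the rail.

```bash
cat >> plan.py <<'E'
RM=np.array([.6623,.1343,.290]);PSI=.785
def tcp_for(target,hx,hz,lean,tau0=np.radians(60),psi=PSI,off=.0025,l0=.02):
    """TCP pose putting hook point (hx,hz) at target; lean>0: top towards +x; tool tau0 <-> hook lean l0"""
    ux=np.array([np.cos(psi),np.sin(psi),0]);up=np.array([0,0,1.])
    O=ori(psi,tau0+(l0-lean));a,b=hx+off,hz-.06
    v=ux*(a*np.cos(lean)+b*np.sin(lean))+up*(-a*np.sin(lean)+b*np.cos(lean))
    return target-v+O.as_matrix()[:,2]*.005,O
E
python3 - <<'E'
from plan import *
p,R=start();up=np.array([0,0,1.])
print(np.degrees(np.arccos(-R.as_matrix()[2,2])),np.arctan2(R.as_matrix()[1,2],R.as_matrix()[0,2]))
p1,O=tcp_for(RM+up*.03,.011,.114,0.)
o,a,b=rows(p,R,p+up*(p1[2]-p[2]),R,0);show(o)
o,a,b=rows(a,b,p1,O,0);show(o);print(p1)
E
```

```text
60.028858548025596 0.8255841677925542
[{"jaw": 0,"delta_pos":[-0.73,0.0,-0.42],"rot": [0.0,0.0,0.0]},{"jaw": 0,"delta_pos":[-0.74,0.0,-0.43],"rot": [0.0,0.0,0.0]},{"jaw": 0,"delta_pos":[-0.73,0.0,-0.42],"rot": [0.0,0.0,0.0]},{"jaw": 0,"delta_pos":[-0.73,-0.01,-0.42],"rot": [0.0,0.0,0.0]},{"jaw": 0,"delta_pos":[-0.74,0.0,-0.43],"rot": [0.0,0.0,0.0]}]
[{"jaw": 0,"delta_pos":[-0.43,-0.29,0.75],"rot": [0.05,-0.03,0.03]},{"jaw": 0,"delta_pos":[-0.43,-0.29,0.75],"rot": [0.05,-0.03,0.03]},{"jaw": 0,"delta_pos":[-0.42,-0.29,0.75],"rot": [0.05,-0.02,0.04]},{"jaw": 0,"delta_pos":[-0.43,-0.28,0.75],"rot": [0.05,-0.03,0.03]},{"jaw": 0,"delta_pos":[-0.43,-0.27,0.76],"rot": [0.05,-0.03,0.03]},{"jaw": 0,"delta_pos":[-0.42,-0.28,0.76],"rot": [0.05,-0.03,0.03]},{"jaw": 0,"delta_pos":[-0.42,-0.26,0.76],"rot": [0.05,-0.03,0.03]},{"jaw": 0,"delta_pos":[-0.43,-0.26,0.76],"rot": [0.06,-0.02,0.03]}]
[0.65584809 0.12785323 0.2635871 ]
```

{"name": "apply_moves", "arguments": {"series": [{"jaw": 0,"delta_pos": [-0.73,0,-0.42],"rot": [0,0,0]},{"jaw": 0,"delta_pos": [-0.74,0,-0.43],"rot": [0,0,0]},{"jaw": 0,"delta_pos": [-0.73,0,-0.42],"rot": [0,0,0]},{"jaw": 0,"delta_pos": [-0.73,0,-0.42],"rot": [0,0,0]},{"jaw": 0,"delta_pos": [-0.74,0,-0.43],"rot": [0,0,0]}]}}

```text
time_s: 7.35
eef_pos: [0.4954, 0.0412, 0.2622]
eef_rot: [-0.348, 0.793, 0.201, 0.458]
ft_force: [0.3, -0.5, -1.4]
width: 0.0122
```

{"name": "apply_moves", "arguments": {"series": [{"jaw": 0,"delta_pos": [-0.43,-0.29,0.75],"rot": [0.05,-0.03,0.03]},{"jaw": 0,"delta_pos": [-0.43,-0.29,0.75],"rot": [0.05,-0.03,0.03]},{"jaw": 0,"delta_pos": [-0.42,-0.29,0.75],"rot": [0.05,-0.03,0.03]},{"jaw": 0,"delta_pos": [-0.43,-0.28,0.75],"rot": [0.05,-0.03,0.03]},{"jaw": 0,"delta_pos": [-0.43,-0.27,0.76],"rot": [0.05,-0.03,0.03]},{"jaw": 0,"delta_pos": [-0.42,-0.28,0.76],"rot": [0.05,-0.03,0.03]},{"jaw": 0,"delta_pos": [-0.42,-0.26,0.76],"rot": [0.05,-0.03,0.03]},{"jaw": 0,"delta_pos": [-0.43,-0.26,0.76],"rot": [0.05,-0.03,0.03]}]}}

```text
time_s: 8.15
eef_pos: [0.656, 0.1289, 0.261]
eef_rot: [-0.329, 0.795, 0.195, 0.47]
ft_force: [0.3, -0.3, -2.1]
width: 0.0122
```

```bash
python3 - <<'E'
from plan import *
p1,O=tcp_for(RM+np.array([0,0,.03]),.011,.114,0.);p,R=start()
print(p-p1,np.degrees((R.inv()*O).as_rotvec()),np.round(ctrl.sense()["joint_positions"],2))
crop("scene",345,135,445,235,4,"pics/_a.png");crop("top",185,145,285,245,4,"pics/_b.png")
A,B=cv2.imread("pics/_a.png"),cv2.imread("pics/_b.png")
uy=np.array([-np.sin(PSI),np.cos(PSI),0]);ux=np.array([np.cos(PSI),np.sin(PSI),0])
for M,n,o0 in((A,"scene",(345,135)),(B,"top",(185,145))):
    for X,c in((RM,(0,0,255)),(RM+uy*.051,(0,255,0)),(RM-uy*.051,(0,255,0)),(RM+ux*.011+[0,0,.019],(255,0,255)),(RM+[0,0,.036],(255,0,0))):
        q=(proj(n,X)-o0+.5)*4-.5;cv2.circle(M,tuple(int(v) for v in q),3,c,1)
cv2.imwrite("pics/m5.png",np.hstack([A,B]))
E
```

```text
[ 0.00018835  0.00107671 -0.00263182] [ 0.07109657  0.03568144 -0.0564755 ] [-0.25  0.17 -0.65 -0.01  0.85 -0.68]
```

View pics/m5.png

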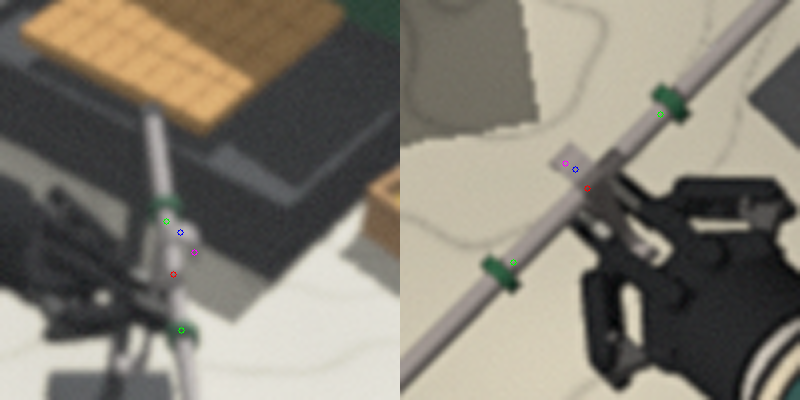

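Hook and rail agree with my projections to within about 3 mm: the curl is over the bar at (568,160) in the top crop, and the collars are at (670,104) and (502,272). I'll refine the rail position by triangulation, then lower.

```bash
python3 - <<'E'
from plan import *
a=tri((386.7,185.7),(252.5,171));b=tri((390.7,218.7),(210.5,213));print(a,b,(a[0]+b[0])/2)
for z in(.29,):print(onz("top",(231.5,192),z))
p,R=start()
p1,O=tcp_for(RM+[0,0,.004],.011,.114,0.)
o,_,_=rows(p,R,p1,O,0,n=6);show(o)
E
```

```text
(array([0.67802494, 0.085494  , 0.38579855]), np.float64(0.009111759323644933)) (array([0.64281725, 0.19302652, 0.18248106]), np.float64(0.005150107696944416)) [0.66042109 0.13926026 0.28413981]
[0.66163661 0.13419979 0.29      ]
[{"jaw": 0,"delta_pos":[0.14,0.0,0.07],"rot": [0.0,0.0,0.0]},{"jaw": 0,"delta_pos":[0.14,-0.01,0.06],"rot": [0.01,0.0,0.0]},{"jaw": 0,"delta_pos":[0.14,0.0,0.07],"rot": [0.0,0.0,0.0]},{"jaw": 0,"delta_pos":[0.15,-0.01,0.06],"rot": [0.01,0.01,0.0]},{"jaw": 0,"delta_pos":[0.14,0.0,0.07],"rot": [0.0,0.0,0.0]},{"jaw": 0,"delta_pos":[0.14,0.0,0.07],"rot": [0.01,0.0,0.0]}]
```

{"name": "apply_moves", "arguments": {"series": [{"jaw": 0,"delta_pos": [0.14,0,0.07],"rot": [0,0,0]},{"jaw": 0,"delta_pos": [0.14,0,0.07],"rot": [0,0,0]},{"jaw": 0,"delta_pos": [0.14,0,0.07],"rot": [0,0,0]},{"jaw": 0,"delta_pos": [0.14,0,0.07],"rot": [0,0,0]}]}}

```text
time_s: 8.65
eef_pos: [0.6548, 0.1274, 0.2459]
eef_rot: [-0.329, 0.795, 0.195, 0.47]
ft_force: [-0.2, -0.6, -1.1]
width: 0.0124
```

{"name": "apply_moves", "arguments": {"series": [{"jaw": 0,"delta_pos": [0.14,0,0.06],"rot": [0,0,0]},{"jaw": 0,"delta_pos": [0.14,0,0.06],"rot": [0,0,0]},{"jaw": 0,"delta_pos": [0,0,0],"rot": [0,0,0]}]}}

```text
time_s: 8.95
eef_pos: [0.6543, 0.1272, 0.238]
eef_rot: [-0.329, 0.795, 0.195, 0.47]
ft_force: [-0.0, -0.6, -1.1]
width: 0.0124
```

```bash
python3 - <<'E'
from plan import *
s=ctrl.sense();p,R=start();p1,O=tcp_for(RM+[0,0,.004],.011,.114,0.);print(p-p1,s["ft_force"],s["moment"])
p2,O2=tcp_for(RM+[0,0,.001],.011,.114,-.19)
o,_,_=rows(p,R,p2,O2,0,n=6);show(o)
E
```

```text
[-0.00153538 -0.00062891  0.00044242] [-0.04292175 -0.58267569 -1.06732575] [-0.60211613  0.69944067 -0.01612352]
[{"jaw": 0,"delta_pos":[-0.02,0.0,0.09],"rot": [0.0,-0.36,0.0]},{"jaw": 0,"delta_pos":[-0.01,-0.01,0.08],"rot": [0.0,-0.36,0.0]},{"jaw": 0,"delta_pos":[-0.01,0.0,0.09],"rot": [0.01,-0.36,-0.01]},{"jaw": 0,"delta_pos":[-0.01,-0.01,0.08],"rot": [0.0,-0.37,0.0]},{"jaw": 0,"delta_pos":[0.0,0.0,0.09],"rot": [0.0,-0.36,0.0]},{"jaw": 0,"delta_pos":[0.0,-0.01,0.09],"rot": [0.0,-0.36,0.0]}]
```

{"name": "apply_moves", "arguments": {"series": [{"jaw": 0,"delta_pos": [-0.02,0,0.09],"rot": [0,-0.36,0]},{"jaw": 0,"delta_pos": [-0.01,0,0.09],"rot": [0,-0.36,0]},{"jaw": 0,"delta_pos": [-0.01,0,0.08],"rot": [0,-0.36,0]},{"jaw": 0,"delta_pos": [-0.01,0,0.09],"rot": [0,-0.36,0]},{"jaw": 0,"delta_pos": [0,0,0.09],"rot": [0,-0.36,0]},{"jaw": 0,"delta_pos": [0,0,0.09],"rot": [0,-0.36,0]},{"jaw": 0,"delta_pos": [0,0,0],"rot": [0,0,0]}]}}

```text
time_s: 9.65
eef_pos: [0.6634, 0.1363, 0.234]
eef_rot: [-0.31, 0.747, 0.226, 0.543]
ft_force: [-0.7, -0.3, 2.3]
width: 0.0122
```

```bash
python3 - <<'E'
from plan import *
s=ctrl.sense();p,R=start();p1,O=tcp_for(RM+[0,0,.001],.011,.114,-.19);print(p-p1,s["ft_force"],s["moment"],np.round(s["joint_positions"],2))
o,_,_=rows(p,R,p+[0,0,-.006],R,0,n=4);show(o)
E
```

```text
[-7.64888153e-05  8.25054076e-04  1.52271068e-04] [-0.73372281 -0.28327095  2.33595766] [-0.26531384  0.2995866   0.05094379] [-0.27  0.3  -0.88 -0.6   0.97 -0.49]
[{"jaw": 0,"delta_pos":[0.06,0.0,0.02],"rot": [0.0,0.0,0.0]},{"jaw": 0,"delta_pos":[0.05,0.0,0.02],"rot": [0.0,0.0,0.0]},{"jaw": 0,"delta_pos":[0.06,0.0,0.02],"rot": [0.0,0.0,0.0]},{"jaw": 0,"delta_pos":[0.06,0.0,0.01],"rot": [0.0,0.0,0.0]}]
```

{"name": "apply_moves", "arguments": {"series": [{"jaw": 0,"delta_pos": [0.04,0,0.01],"rot": [0,0,0]},{"jaw": 0,"delta_pos": [0.04,0,0.01],"rot": [0,0,0]},{"jaw": 0,"delta_pos": [0,0,0],"rot": [0,0,0]}]}}

```text
time_s: 9.95
eef_pos: [0.6639, 0.1362, 0.2339]
eef_rot: [-0.311, 0.747, 0.225, 0.544]
ft_force: [-1.4, -0.0, 7.7]
width: 0.0123
```

```bash
python3 - <<'E'
from plan import *
s=ctrl.sense();print(s["eef_pos"],s["ft_force"],s["moment"])
crop("scene",345,155,425,235,5,"pics/_a.png");crop("top",195,145,275,225,5,"pics/_b.png")
cv2.imwrite("pics/m6.png",np.hstack([cv2.imread("pics/_a.png"),cv2.imread("pics/_b.png")]))
E
```

```text
[0.66389842 0.1361806  0.23394214] [-1.39933027 -0.025691    7.66569181] [ 0.34614788 -0.34716622  0.21759561]
```

View pics/m6.png

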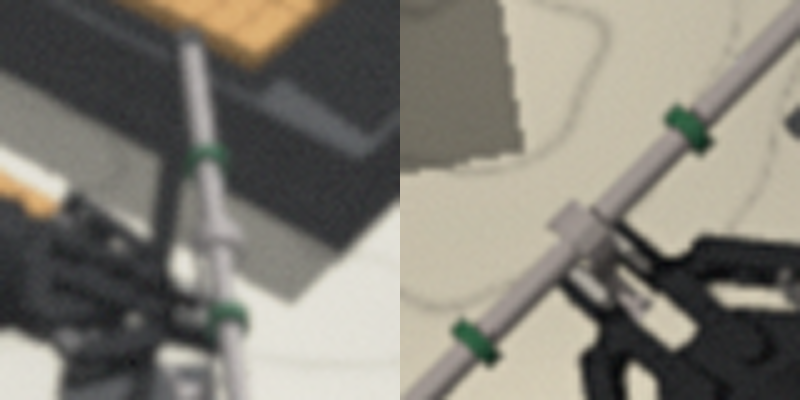

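The hook's curl sits over the bar between the collars (about (585,235) in the top crop) and carries load, so I'm releasing it and backing off.

{"name": "apply_moves", "arguments": {"series": [{"jaw": 15,"delta_pos": [0,0,0],"rot": [0,0,0]},{"jaw": 20,"delta_pos": [0,0,0],"rot": [0,0,0]},{"jaw": 30,"delta_pos": [0,0,0],"rot": [0,0,0]},{"jaw": 45,"delta_pos": [0,0,0],"rot": [0,0,0]},{"jaw": 60,"delta_pos": [0,0,0],"rot": [0,0,0]},{"jaw": 60,"delta_pos": [0,0,-0.3],"rot": [0,0,0]},{"jaw": 60,"delta_pos": [0,0,-0.6],"rot": [0,0,0]},{"jaw": 60,"delta_pos": [0,0,-1],"rot": [0,0,0]},{"jaw": 60,"delta_pos": [0,0,-1],"rot": [0,0,0]},{"jaw": 60,"delta_pos": [0,0,-1],"rot": [0,0,0]},{"jaw": 60,"delta_pos": [0,0,-1],"rot": [0,0,0]}]}}

```text
time_s: 11.15
eef_pos: [0.5798, 0.0532, 0.2707]
eef_rot: [-0.309, 0.747, 0.225, 0.543]
ft_force: [-0.1, -0.5, -0.8]
width: 0.06
```

```bash
python3 - <<'E'
from plan import *
s=ctrl.sense();print(s["eef_pos"],s["ft_force"],s["time_s"])
crop("scene",345,155,425,235,5,"pics/_a.png");crop("top",195,145,275,225,5,"pics/_b.png")
A,B=cv2.imread("pics/_a.png"),cv2.imread("pics/_b.png")
ux=np.array([np.cos(PSI),np.sin(PSI),0]);L=-.204
for M,n,o0 in((A,"scene",(345,155)),(B,"top",(195,145))):
    for hx,hz in((.011,.124),(0,.09),(0,.06),(0,.02),(-.011,.0),(-.022,.021),(.022,.103)):
        a,b=hx-.011,hz-.114
        X=RM+ux*(a*np.cos(L)+b*np.sin(L))+np.array([0,0,-a*np.sin(L)+b*np.cos(L)])
        q=(proj(n,X)-o0+.5)*5-.5;cv2.circle(M,tuple(int(v) for v in q),3,(0,0,255),1)
cv2.imwrite("pics/m7.png",np.hstack([A,B]))
# bin
zt=0.275;t=np.array([.5912,-.2419]);R2=np.array([[np.cos(zt),-np.sin(zt)],[np.sin(zt),np.cos(zt)]])
print("blue bin xy",t+R2@[0,-.056],"tab",t+R2@[-.031,-.056],"bar",t+R2@[0,-.056])
E
```

```text
[0.57978289 0.0531556  0.27067345] [-0.14604106 -0.50578533 -0.83073643] 11.15
blue bin xy [ 0.60640663 -0.29579581] tab [ 0.57657145 -0.30421377] bar [ 0.60640663 -0.29579581]
```

View pics/m7.png

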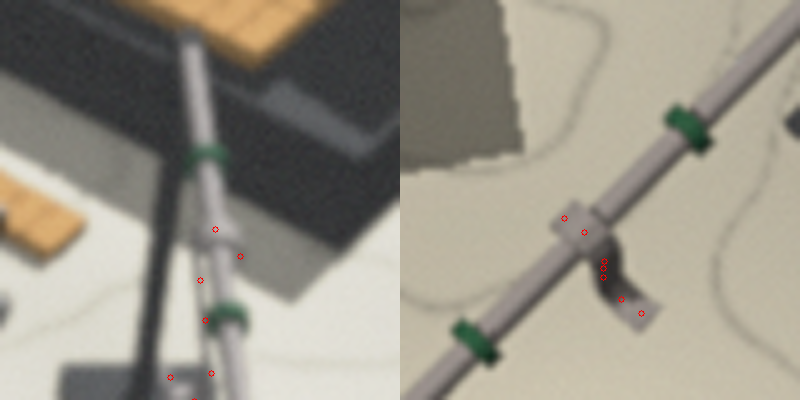

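The hook hangs on the rail with the predicted lean, and its lower tip matches the projection at (640,315) in the top crop. Next is the blue bin's tab.

```bash
cat >> plan.py <<'E'
BY=.28;BP=np.array([.6060,-.2955,.008]);TB=np.radians(35)
def bpt(x,z,y=0,P=BP,yaw=BY): return P+np.array([x*np.cos(yaw)-y*np.sin(yaw),x*np.sin(yaw)+y*np.cos(yaw),z])
def tabx(s): return -.017-s*np.sin(TB),.052+s*np.cos(TB)
E
python3 - <<'E'
from plan import *
im=cv2.imread("pics/scene0.png");x,z=tabx(.034)
for n,i in(("scene",cv2.imread("pics/scene0.png")),("top",cv2.imread("pics/top0.png"))):
    print(n,"tab end",proj(n,bpt(*tabx(.038))),"root",proj(n,bpt(*tabx(0))),"grip",proj(n,bpt(*tabx(.028))),"bar",proj(n,bpt(0,.097)),proj(n,bpt(0,.097,.03)),proj(n,bpt(0,.097,-.03)))
p,R=start();O=ori(BY,TB);zt=O.as_matrix()[:,2]
G=bpt(*tabx(.028))+zt*.005;pre=G-zt*.06+[0,0,.09];print(G,pre)
o,a,b=rows(p,R,pre,O,45,speed=.95);show(o)
E
```

```text
scene tab end [236.62060684 326.68590059] root [245.01689266 337.13279411] grip [238.85121619 329.46128709] bar [248.9404893 330.2610077] [255.87934287 321.2850307 ] [241.78755228 339.51391923]
top tab end [439.327576   248.48101695] root [433.51834697 241.67679295] grip [437.77014867 246.6568361 ] bar [434.78320751 231.28466813] [422.17021709 235.25474982] [447.3704329  227.32269628]
[ 0.57698357 -0.3038438   0.0788405 ] [ 0.54390924 -0.31335447  0.21798962]
[{"jaw": 45,"delta_pos":[0.35,-0.58,-0.63],"rot": [0.3,0.45,0.22]},{"jaw": 45,"delta_pos":[0.35,-0.61,-0.61],"rot": [0.29,0.46,0.22]},{"jaw": 45,"delta_pos":[0.37,-0.63,-0.57],"rot": [0.3,0.45,0.21]},{"jaw": 45,"delta_pos":[0.38,-0.65,-0.54],"rot": [0.29,0.45,0.22]},{"jaw": 45,"delta_pos":[0.39,-0.67,-0.51],"rot": [0.3,0.46,0.22]},{"jaw": 45,"delta_pos":[0.4,-0.69,-0.48],"rot": [0.29,0.45,0.22]},{"jaw": 45,"delta_pos":[0.4,-0.71,-0.44],"rot": [0.3,0.45,0.22]},{"jaw": 45,"delta_pos":[0.4,-0.73,-0.41],"rot": [0.29,0.46,0.22]},{"jaw": 45,"delta_pos":[0.41,-0.74,-0.38],"rot": [0.3,0.45,0.21]},{"jaw": 45,"delta_pos":[0.4,-0.77,-0.33],"rot": [0.29,0.45,0.22]},{"jaw": 45,"delta_pos":[0.4,-0.78,-0.31],"rot": [0.3,0.46,0.22]},{"jaw": 45,"delta_pos":[0.4,-0.79,-0.26],"rot": [0.29,0.45,0.22]}]
[{"jaw": 45,"delta_pos":[0.39,-0.81,-0.23],"rot": [0.3,0.45,0.22]},{"jaw": 45,"delta_pos":[0.39,-0.82,-0.2],"rot": [0.29,0.45,0.21]},{"jaw": 45,"delta_pos":[0.38,-0.83,-0.15],"rot": [0.3,0.46,0.22]},{"jaw": 45,"delta_pos":[0.36,-0.85,-0.13],"rot": [0.29,0.45,0.22]}]
```

Predicted tab end and bar ends match the pictures to about 1–2 px. Moving over.

{"name": "apply_moves", "arguments": {"series": [{"jaw": 45,"delta_pos": [0.35,-0.58,-0.63],"rot": [0.3,0.45,0.22]},{"jaw": 45,"delta_pos": [0.35,-0.61,-0.61],"rot": [0.29,0.46,0.22]},{"jaw": 45,"delta_pos": [0.37,-0.63,-0.57],"rot": [0.3,0.45,0.21]},{"jaw": 45,"delta_pos": [0.38,-0.65,-0.54],"rot": [0.29,0.45,0.22]},{"jaw": 45,"delta_pos": [0.39,-0.67,-0.51],"rot": [0.3,0.46,0.22]},{"jaw": 45,"delta_pos": [0.4,-0.69,-0.48],"rot": [0.29,0.45,0.22]},{"jaw": 45,"delta_pos": [0.4,-0.71,-0.44],"rot": [0.3,0.45,0.22]},{"jaw": 45,"delta_pos": [0.4,-0.73,-0.41],"rot": [0.29,0.46,0.22]},{"jaw": 45,"delta_pos": [0.41,-0.74,-0.38],"rot": [0.3,0.45,0.21]},{"jaw": 45,"delta_pos": [0.4,-0.77,-0.33],"rot": [0.29,0.45,0.22]},{"jaw": 45,"delta_pos": [0.4,-0.78,-0.31],"rot": [0.3,0.46,0.22]},{"jaw": 45,"delta_pos": [0.4,-0.79,-0.26],"rot": [0.29,0.45,0.22]}]}}

```text
time_s: 12.45
eef_pos: [0.5545, -0.2213, 0.2297]
eef_rot: [-0.181, 0.909, 0.089, 0.364]
ft_force: [0.2, -0.9, -0.4]
width: 0.0451
```

{"name": "apply_moves", "arguments": {"series": [{"jaw": 45,"delta_pos": [0.39,-0.81,-0.23],"rot": [0.3,0.45,0.22]},{"jaw": 45,"delta_pos": [0.39,-0.82,-0.2],"rot": [0.29,0.45,0.21]},{"jaw": 45,"delta_pos": [0.38,-0.83,-0.15],"rot": [0.3,0.46,0.22]},{"jaw": 45,"delta_pos": [0.36,-0.85,-0.13],"rot": [0.29,0.45,0.22]},{"jaw": 45,"delta_pos": [0,0,0],"rot": [0,0,0]}]}}

```text
time_s: 12.95
eef_pos: [0.5462, -0.3137, 0.2166]
eef_rot: [-0.133, 0.945, 0.041, 0.297]
ft_force: [0.6, -0.0, -1.1]
width: 0.0447
```

```bash
python3 - <<'E'
from plan import *
p,R=start();O=ori(BY,TB);zt=O.as_matrix()[:,2]
G=bpt(*tabx(.028))+zt*.005;print(p,np.round(ctrl.sense()["joint_positions"],2))
o,a,b=rows(p,R,G-zt*.05,O,45,speed=.9);show(o)
o,a,b=rows(a,b,G,O,45,speed=.4);show(o)
E
```

```text
[ 0.54616119 -0.31366623  0.21659188] [-0.88  0.26 -0.29  0.76  0.55 -1.09]
[{"jaw": 45,"delta_pos":[0.42,0.01,0.65],"rot": [0.0,0.0,0.0]},{"jaw": 45,"delta_pos":[0.42,0.01,0.65],"rot": [0.0,-0.01,0.0]},{"jaw": 45,"delta_pos":[0.42,0.0,0.65],"rot": [0.0,0.0,0.01]},{"jaw": 45,"delta_pos":[0.42,0.01,0.66],"rot": [-0.01,0.0,0.0]},{"jaw": 45,"delta_pos":[0.42,0.01,0.65],"rot": [0.0,-0.01,0.0]}]
[{"jaw": 45,"delta_pos":[0.0,0.0,0.4],"rot": [0.0,0.0,0.0]},{"jaw": 45,"delta_pos":[0.0,0.0,0.4],"rot": [0.0,0.0,0.0]},{"jaw": 45,"delta_pos":[0.0,0.0,0.4],"rot": [0.0,0.0,0.0]},{"jaw": 45,"delta_pos":[0.0,0.0,0.4],"rot": [0.0,0.0,0.0]},{"jaw": 45,"delta_pos":[0.0,0.0,0.4],"rot": [0.0,0.0,0.0]}]
```

{"name": "apply_moves", "arguments": {"series": [{"jaw": 45,"delta_pos": [0.42,0.01,0.65],"rot": [0,0,0]},{"jaw": 45,"delta_pos": [0.42,0.01,0.65],"rot": [0,0,0]},{"jaw": 45,"delta_pos": [0.42,0,0.65],"rot": [0,0,0]},{"jaw": 45,"delta_pos": [0.42,0.01,0.65],"rot": [0,0,0]},{"jaw": 45,"delta_pos": [0.42,0.01,0.65],"rot": [0,0,0]},{"jaw": 45,"delta_pos": [0,0,0.4],"rot": [0,0,0]},{"jaw": 45,"delta_pos": [0,0,0.4],"rot": [0,0,0]},{"jaw": 45,"delta_pos": [0,0,0.4],"rot": [0,0,0]},{"jaw": 45,"delta_pos": [0,0,0.4],"rot": [0,0,0]},{"jaw": 45,"delta_pos": [0,0,0.4],"rot": [0,0,0]}]}}

```text
time_s: 13.95
eef_pos: [0.577, -0.3018, 0.079]
eef_rot: [-0.134, 0.944, 0.042, 0.298]
ft_force: [0.6, 0.8, 0.3]
width: 0.045
```

{"name": "apply_moves", "arguments": {"series": [{"jaw": 0,"delta_pos": [0,0,0],"rot": [0,0,0]},{"jaw": 0,"delta_pos": [0,0,0],"rot": [0,0,0]},{"jaw": 0,"delta_pos": [0,0,0],"rot": [0,0,0]},{"jaw": 0,"delta_pos": [0,0,0],"rot": [0,0,0]},{"jaw": 0,"delta_pos": [0,0,0],"rot": [0,0,0]},{"jaw": 0,"delta_pos": [0,0,0],"rot": [0,0,0]}], "grip_force": 80}}

```text
time_s: 14.55
eef_pos: [0.5765, -0.3029, 0.0798]
eef_rot: [-0.134, 0.944, 0.041, 0.298]
ft_force: [3.8, -4.4, -2.7]
width: 0.0126
```

```bash
python3 - <<'E'
from plan import *
p,R=start();s=ctrl.sense();print(p,s["width"],s["ft_force"],s["moment"])
o,a,b=rows(p,R,p+[0,0,.05],R,0,speed=.5);show(o)
E
```

```text
[ 0.57650004 -0.30285885  0.07980065] 0.012573538858132281 [ 3.75327156 -4.41435192 -2.71955583] [-1.12024621  0.19901153 -0.64241213]
[{"jaw": 0,"delta_pos":[-0.29,0.0,-0.41],"rot": [0.0,0.0,0.0]},{"jaw": 0,"delta_pos":[-0.28,0.0,-0.41],"rot": [0.0,0.0,0.0]},{"jaw": 0,"delta_pos":[-0.29,0.0,-0.41],"rot": [0.0,0.0,0.0]},{"jaw": 0,"delta_pos":[-0.29,0.0,-0.41],"rot": [0.0,0.0,0.0]}]
```

{"name": "apply_moves", "arguments": {"series": [{"jaw": 0,"delta_pos": [-0.29,0,-0.41],"rot": [0,0,0]},{"jaw": 0,"delta_pos": [-0.28,0,-0.41],"rot": [0,0,0]},{"jaw": 0,"delta_pos": [-0.29,0,-0.41],"rot": [0,0,0]},{"jaw": 0,"delta_pos": [-0.29,0,-0.41],"rot": [0,0,0]},{"jaw": 0,"delta_pos": [-0.57,0,-0.82],"rot": [0,0,0]},{"jaw": 0,"delta_pos": [-0.57,0,-0.82],"rot": [0,0,0]},{"jaw": 0,"delta_pos": [-0.57,0,-0.82],"rot": [0,0,0]},{"jaw": 0,"delta_pos": [-0.3,0,-0.4],"rot": [0,0,0]},{"jaw": 0,"delta_pos": [0,0,0],"rot": [0,0,0]}]}}

```text
time_s: 15.45
eef_pos: [0.5768, -0.3023, 0.2187]
eef_rot: [-0.134, 0.944, 0.041, 0.298]
ft_force: [-0.5, -0.3, -2.4]
width: 0.012
```

```bash
python3 - <<'E'
from plan import *
p,R=start();s=ctrl.sense();print(p,s["width"],s["ft_force"],s["moment"],np.degrees(np.arccos(-R.as_matrix()[2,2])))
crop("scene",200,210,300,330,5,"pics/m8.png");M=cv2.imread("pics/m8.png")
g=p-R.as_matrix()[:,2]*.005;x,z=tabx(.028)
for X in [(0,.097,.03),(0,.097,-.03),(-.028,.0,-.032),(.028,0,-.032),(.028,.045,.032),(.028,0,.032),(-.028,.045,-.032)]:
    q=bpt(X[0]-x,X[1]-z,X[2],P=g);q=(proj("scene",q)-[200,210]+.5)*5-.5;cv2.circle(M,tuple(int(v) for v in q),3,(0,0,255),1)
cv2.imwrite("pics/m8.png",M)
E
```

```text
[ 0.57682789 -0.30225472  0.21866393] 0.012017320496573471 [-0.4939181  -0.31977793 -2.38345923] [-0.12510975  0.6605042  -0.04248674] 35.0420825114885
```

View pics/m8.png

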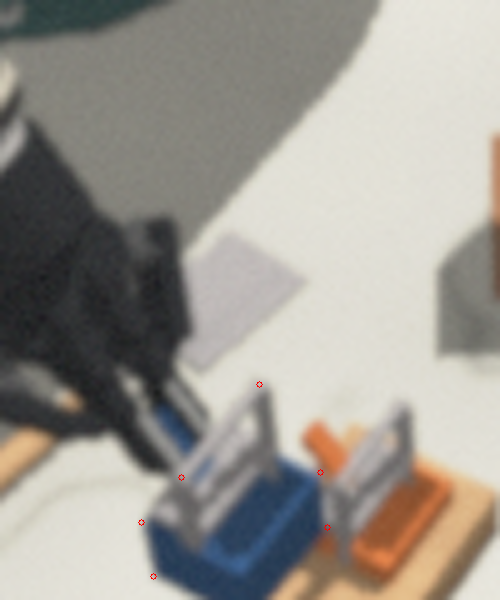

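The blue bin is lifted and upright, with its bar ends near (262,388) and (185,483) in the crop, within about 1 mm of the prediction. I'll carry it to a point 90 mm in front of the hook, turning it to the rail's heading.

```bash
cat >> plan.py <<'E'
UX=np.array([np.cos(PSI),np.sin(PSI),0]);HL=np.array([.6623,.1343,.1813])
def tcp_bin(dx,dz,sag=.001,tau=TB):
    B=HL+UX*dx+np.array([0,0,dz+sag]);x,z=tabx(.028);O=ori(PSI,tau)
    return bpt(x,z-.097,P=B,yaw=PSI)+O.as_matrix()[:,2]*.005,O
E
python3 - <<'E'
from plan import *
p,R=start();t,O=tcp_bin(-.09,.024);print(t)
h=t.copy();h[2]=p[2]
o,a,b=rows(p,R,h,O,0,speed=.8);show(o)
o,a,b=rows(a,b,t,O,0,speed=.7);show(o)
E
```

```text
[0.57727741 0.04934509 0.1801405 ]
[{"jaw": 0,"delta_pos":[-0.18,0.75,0.13],"rot": [-0.18,0.0,-0.26]},{"jaw": 0,"delta_pos":[-0.2,0.74,0.13],"rot": [-0.19,0.0,-0.26]},{"jaw": 0,"delta_pos":[-0.21,0.74,0.15],"rot": [-0.18,0.0,-0.27]},{"jaw": 0,"delta_pos":[-0.23,0.73,0.16],"rot": [-0.19,0.0,-0.26]},{"jaw": 0,"delta_pos":[-0.25,0.72,0.18],"rot": [-0.18,0.0,-0.26]},{"jaw": 0,"delta_pos":[-0.26,0.71,0.18],"rot": [-0.18,0.0,-0.26]},{"jaw": 0,"delta_pos":[-0.28,0.7,0.19],"rot": [-0.19,0.0,-0.27]},{"jaw": 0,"delta_pos":[-0.3,0.69,0.21],"rot": [-0.18,0.0,-0.26]},{"jaw": 0,"delta_pos":[-0.31,0.68,0.22],"rot": [-0.18,0.0,-0.26]},{"jaw": 0,"delta_pos":[-0.32,0.68,0.23],"rot": [-0.19,0.0,-0.26]},{"jaw": 0,"delta_pos":[-0.34,0.65,0.24],"rot": [-0.18,0.0,-0.26]},{"jaw": 0,"delta_pos":[-0.36,0.65,0.25],"rot": [-0.19,0.0,-0.27]}]
[{"jaw": 0,"delta_pos":[-0.37,0.64,0.26],"rot": [-0.18,0.0,-0.26]},{"jaw": 0,"delta_pos":[-0.39,0.62,0.27],"rot": [-0.18,0.0,-0.26]},{"jaw": 0,"delta_pos":[-0.4,0.61,0.28],"rot": [-0.19,0.0,-0.26]},{"jaw": 0,"delta_pos":[-0.41,0.59,0.29],"rot": [-0.18,0.0,-0.26]},{"jaw": 0,"delta_pos":[-0.43,0.59,0.29],"rot": [-0.18,0.0,-0.27]},{"jaw": 0,"delta_pos":[-0.44,0.56,0.31],"rot": [-0.19,0.0,-0.26]}]
[{"jaw": 0,"delta_pos":[0.28,0.0,0.4],"rot": [0.0,0.0,0.0]},{"jaw": 0,"delta_pos":[0.29,0.0,0.41],"rot": [0.0,0.0,0.0]},{"jaw": 0,"delta_pos":[0.28,0.0,0.4],"rot": [0.0,0.0,0.0]}]
```

{"name": "apply_moves", "arguments": {"series": [{"jaw": 0,"delta_pos": [-0.18,0.75,0.13],"rot": [-0.18,0,-0.26]},{"jaw": 0,"delta_pos": [-0.2,0.74,0.13],"rot": [-0.19,0,-0.26]},{"jaw": 0,"delta_pos": [-0.21,0.74,0.15],"rot": [-0.18,0,-0.27]},{"jaw": 0,"delta_pos": [-0.23,0.73,0.16],"rot": [-0.19,0,-0.26]},{"jaw": 0,"delta_pos": [-0.25,0.72,0.18],"rot": [-0.18,0,-0.26]},{"jaw": 0,"delta_pos": [-0.26,0.71,0.18],"rot": [-0.18,0,-0.26]},{"jaw": 0,"delta_pos": [-0.28,0.7,0.19],"rot": [-0.19,0,-0.27]},{"jaw": 0,"delta_pos": [-0.3,0.69,0.21],"rot": [-0.18,0,-0.26]},{"jaw": 0,"delta_pos": [-0.31,0.68,0.22],"rot": [-0.18,0,-0.26]},{"jaw": 0,"delta_pos": [-0.32,0.68,0.23],"rot": [-0.19,0,-0.26]},{"jaw": 0,"delta_pos": [-0.34,0.65,0.24],"rot": [-0.18,0,-0.26]},{"jaw": 0,"delta_pos": [-0.36,0.65,0.25],"rot": [-0.19,0,-0.27]}]}}

```text
time_s: 16.7
eef_pos: [0.577, -0.0662, 0.2167]
eef_rot: [-0.291, 0.908, 0.092, 0.286]
ft_force: [-0.0, -0.3, -0.7]
width: 0.0121
```

{"name": "apply_moves", "arguments": {"series": [{"jaw": 0,"delta_pos": [-0.37,0.64,0.26],"rot": [-0.18,0,-0.26]},{"jaw": 0,"delta_pos": [-0.39,0.62,0.27],"rot": [-0.18,0,-0.26]},{"jaw": 0,"delta_pos": [-0.4,0.61,0.28],"rot": [-0.19,0,-0.26]},{"jaw": 0,"delta_pos": [-0.41,0.59,0.29],"rot": [-0.18,0,-0.26]},{"jaw": 0,"delta_pos": [-0.43,0.59,0.29],"rot": [-0.18,0,-0.27]},{"jaw": 0,"delta_pos": [-0.44,0.56,0.31],"rot": [-0.19,0,-0.26]},{"jaw": 0,"delta_pos": [0.28,0,0.4],"rot": [0,0,0]},{"jaw": 0,"delta_pos": [0.28,0,0.4],"rot": [0,0,0]},{"jaw": 0,"delta_pos": [0.28,0,0.4],"rot": [0,0,0]},{"jaw": 0,"delta_pos": [0,0,0],"rot": [0,0,0]}]}}

```text
time_s: 17.7
eef_pos: [0.5763, 0.0503, 0.1789]
eef_rot: [-0.365, 0.881, 0.116, 0.276]
ft_force: [-0.9, -0.1, -1.6]
width: 0.0121
```

```bash
python3 - <<'E'
from plan import *
p,R=start();t,O=tcp_bin(-.09,.024);s=ctrl.sense();print(p-t,np.degrees((R.inv()*O).as_rotvec()),s["width"],s["ft_force"],np.round(s["joint_positions"],2))
crop("scene",345,190,425,270,5,"pics/_a.png");crop("top",195,165,275,245,5,"pics/_b.png")
A,B=cv2.imread("pics/_a.png"),cv2.imread("pics/_b.png")
uy=np.array([-np.sin(PSI),np.cos(PSI),0]);L=-.204
for M,n,o0 in((A,"scene",(345,190)),(B,"top",(195,165))):
    Bm=HL-UX*.09+[0,0,.024]
    for X,c in((Bm+uy*.03,(0,255,0)),(Bm-uy*.03,(0,255,0)),(HL-UX*.0135+[0,0,.011],(0,0,255)),(HL,(255,0,255)),(HL-UX*.0015-[0,0,.0075],(0,0,255))):
        q=(proj(n,X)-o0+.5)*5-.5;cv2.circle(M,tuple(int(v) for v in q),3,c,1)
cv2.imwrite("pics/m9.png",np.hstack([A,B]))
E
```

```text
[-0.00094853  0.00097698 -0.00124151] [ 0.19687242 -0.09498575 -0.03505422] 0.012143685119232321 [-0.91264204 -0.0612438  -1.58317328] [-0.3   0.18 -0.51  0.57  0.53 -1.  ]
```

View pics/m9.png

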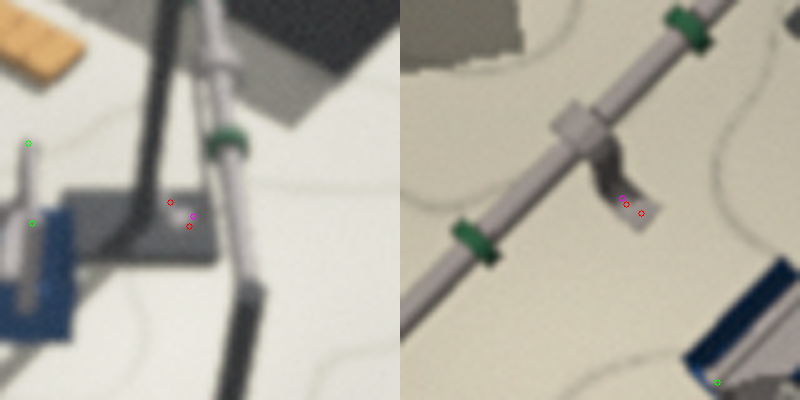

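The bin's bar matches its projection at (28,143) in the scene crop. The hook's lower tip is within about 1 mm of prediction in the top crop at (641,213), and the bin faces the hook. Now I'll slide the bar in above the tip.

```bash
python3 - <<'E'
from plan import *
p,R=start();t,O=tcp_bin(-.005,.024)
o,a,b=rows(p,R,t,O,0,speed=.4);show(o)
E
```

```text
[{"jaw": 0,"delta_pos":[-0.31,0.0,0.22],"rot": [0.0,0.0,0.0]},{"jaw": 0,"delta_pos":[-0.3,0.0,0.21],"rot": [0.0,0.0,0.0]},{"jaw": 0,"delta_pos":[-0.31,-0.01,0.22],"rot": [0.01,0.0,0.0]},{"jaw": 0,"delta_pos":[-0.31,0.0,0.22],"rot": [0.0,0.0,0.0]},{"jaw": 0,"delta_pos":[-0.31,0.0,0.22],"rot": [0.0,0.0,0.0]},{"jaw": 0,"delta_pos":[-0.3,0.0,0.21],"rot": [0.0,0.0,0.0]},{"jaw": 0,"delta_pos":[-0.31,0.0,0.22],"rot": [0.0,0.0,0.0]},{"jaw": 0,"delta_pos":[-0.31,-0.01,0.22],"rot": [0.01,0.0,0.0]},{"jaw": 0,"delta_pos":[-0.31,0.0,0.22],"rot": [0.0,0.0,0.0]}]
```

{"name": "apply_moves", "arguments": {"series": [{"jaw": 0,"delta_pos": [-0.31,0,0.22],"rot": [0,0,0]},{"jaw": 0,"delta_pos": [-0.31,0,0.22],"rot": [0,0,0]},{"jaw": 0,"delta_pos": [-0.31,0,0.22],"rot": [0,0,0]},{"jaw": 0,"delta_pos": [-0.31,0,0.22],"rot": [0,0,0]},{"jaw": 0,"delta_pos": [-0.31,0,0.22],"rot": [0,0,0]},{"jaw": 0,"delta_pos": [-0.3,0,0.21],"rot": [0,0,0]},{"jaw": 0,"delta_pos": [-0.31,0,0.22],"rot": [0,0,0]},{"jaw": 0,"delta_pos": [-0.31,0,0.22],"rot": [0,0,0]},{"jaw": 0,"delta_pos": [-0.3,0,0.22],"rot": [0,0,0]},{"jaw": 0,"delta_pos": [0,0,0],"rot": [0,0,0]}]}}

```text
time_s: 18.8
eef_pos: [0.638, 0.1102, 0.1796]
eef_rot: [-0.365, 0.881, 0.116, 0.278]
ft_force: [-0.5, -0.3, -1.1]
width: 0.0123
```

```bash
python3 - <<'E'
from plan import *
p,R=start();s=ctrl.sense();t0,_=tcp_bin(-.005,.024);d=p-t0;print(d,d@UX,s["ft_force"])
# look numerically-only: save picture for last resort, compare hook colour column positions in top view
im=ctrl.get_image("scene");cv2.imwrite("pics/last_s.png",im[:,:,::-1]);im=ctrl.get_image("top");cv2.imwrite("pics/last_t.png",im[:,:,::-1])
a,b=p,R
t,O=tcp_bin(-.003,.011);o,a,b=rows(a,b,t,O,0,n=4);show(o)
t,O=tcp_bin(0,.0);o,a,b=rows(a,b,t,O,0,n=4);show(o)
A=cv2.imread("pics/last_s.png")[170:270,345:445];B=cv2.imread("pics/last_t.png")[150:250,195:295]
cv2.imwrite("pics/m10.png",np.hstack([cv2.resize(A,(400,400),interpolation=2),cv2.resize(B,(400,400),interpolation=2)]))
E
```

```text
[ 0.00063882  0.00075648 -0.0005658 ] 0.0009865985049955681 [-0.46356344 -0.32501693 -1.12049967]
[{"jaw": 0,"delta_pos":[0.06,0.0,0.11],"rot": [0.0,0.0,0.0]},{"jaw": 0,"delta_pos":[0.07,0.0,0.11],"rot": [0.01,0.0,0.0]},{"jaw": 0,"delta_pos":[0.06,0.0,0.1],"rot": [0.0,0.0,0.0]},{"jaw": 0,"delta_pos":[0.06,0.0,0.11],"rot": [0.01,0.0,0.0]}]
[{"jaw": 0,"delta_pos":[0.04,0.0,0.11],"rot": [0.0,0.0,0.0]},{"jaw": 0,"delta_pos":[0.04,0.0,0.11],"rot": [0.0,0.0,0.0]},{"jaw": 0,"delta_pos":[0.04,0.0,0.1],"rot": [0.0,0.0,0.0]},{"jaw": 0,"delta_pos":[0.04,0.0,0.11],"rot": [0.0,0.0,0.0]}]
```

{"name": "apply_moves", "arguments": {"series": [{"jaw": 0,"delta_pos": [0.06,0,0.11],"rot": [0,0,0]},{"jaw": 0,"delta_pos": [0.07,0,0.11],"rot": [0,0,0]},{"jaw": 0,"delta_pos": [0.06,0,0.1],"rot": [0,0,0]},{"jaw": 0,"delta_pos": [0.06,0,0.11],"rot": [0,0,0]},{"jaw": 0,"delta_pos": [0,0,0],"rot": [0,0,0]}]}}

```text
time_s: 19.4
eef_pos: [0.6379, 0.1101, 0.1667]
eef_rot: [-0.365, 0.881, 0.116, 0.277]
ft_force: [0.4, -0.9, -1.4]
width: 0.0124
```

{"name": "apply_moves", "arguments": {"series": [{"jaw": 0,"delta_pos": [0.04,0,0.11],"rot": [0,0,0]},{"jaw": 0,"delta_pos": [0.04,0,0.11],"rot": [0,0,0]},{"jaw": 0,"delta_pos": [0.04,0,0.1],"rot": [0,0,0]},{"jaw": 0,"delta_pos": [0,0,0],"rot": [0,0,0]}]}}

```text
time_s: 19.8
eef_pos: [0.6395, 0.1117, 0.1585]
eef_rot: [-0.365, 0.881, 0.116, 0.277]
ft_force: [-0.2, 0.4, -1.0]
width: 0.0121
```

```bash
python3 - <<'E'
from plan import *
p,R=start();s=ctrl.sense();t0,O=tcp_bin(0,0);d=p-t0;print(d,d@UX,s["ft_force"],s["moment"])
t,O=tcp_bin(0,-.002);o,a,b=rows(p,R,t,O,0,n=2);show(o)
E
```

```text
[-0.00146834 -0.0012184   0.00235559] -0.001899884794396695 [-0.19263602  0.43237235 -1.0117918 ] [-0.45397252  0.50135062  0.02057729]
[{"jaw": 0,"delta_pos":[0.02,0.0,0.09],"rot": [0.01,0.0,0.0]},{"jaw": 0,"delta_pos":[0.02,-0.01,0.1],"rot": [0.01,-0.01,-0.01]}]
```

Lower slowly until the hook takes the load.

{"name": "apply_moves", "arguments": {"series": [{"jaw": 0,"delta_pos": [0.03,0,0.08],"rot": [0,0,0]},{"jaw": 0,"delta_pos": [0.03,0,0.07],"rot": [0,0,0]},{"jaw": 0,"delta_pos": [0,0,0],"rot": [0,0,0]},{"jaw": 0,"delta_pos": [0,0,0],"rot": [0,0,0]}]}}

```text
time_s: 20.2
eef_pos: [0.6411, 0.1124, 0.1561]
eef_rot: [-0.365, 0.881, 0.115, 0.279]
ft_force: [0.1, 0.6, 5.2]
width: 0.0123
```

{"name": "apply_moves", "arguments": {"series": [{"jaw": 0,"delta_pos": [0.04,0,0.06],"rot": [0,0,0]},{"jaw": 0,"delta_pos": [0,0,0],"rot": [0,0,0]},{"jaw": 0,"delta_pos": [0,0,0],"rot": [0,0,0]}]}}

```text
time_s: 20.5
eef_pos: [0.6421, 0.1126, 0.1556]
eef_rot: [-0.365, 0.88, 0.115, 0.28]
ft_force: [-1.0, -1.0, 11.9]
width: 0.0124
```

```bash
python3 - <<'E'
from plan import *
p,R=start();s=ctrl.sense();t0,O=tcp_bin(0,0);d=p-t0;print(d,d@UX,s["ft_force"],s["moment"])
E
```

```text
[ 0.00112564 -0.00039854 -0.00058689] 0.000514563567233871 [-1.0346908  -0.98513965 11.90932448] [ 0.9075385  -0.86981528  0.03870876]
```

Contact came exactly at the predicted seat (dx 0.5 mm, dz −0.6 mm). I'll ease the load and release.

{"name": "apply_moves", "arguments": {"series": [{"jaw": 0,"delta_pos": [-0.02,0,-0.03],"rot": [0,0,0]},{"jaw": 0,"delta_pos": [0,0,0],"rot": [0,0,0]},{"jaw": 14,"delta_pos": [0,0,0],"rot": [0,0,0]},{"jaw": 17,"delta_pos": [0,0,0],"rot": [0,0,0]},{"jaw": 22,"delta_pos": [0,0,0],"rot": [0,0,0]},{"jaw": 30,"delta_pos": [0,0,0],"rot": [0,0,0]},{"jaw": 40,"delta_pos": [0,0,0],"rot": [0,0,0]},{"jaw": 45,"delta_pos": [0,0,0],"rot": [0,0,0]}], "grip_force": 40}}

```text
time_s: 21.3
eef_pos: [0.6402, 0.1123, 0.1541]
eef_rot: [-0.365, 0.881, 0.115, 0.277]
ft_force: [-0.1, 0.2, -0.1]
width: 0.045
```

{"name": "apply_moves", "arguments": {"series": [{"jaw": 45,"delta_pos": [0,0,-0.2],"rot": [0,0,0]},{"jaw": 45,"delta_pos": [0,0,-0.4],"rot": [0,0,0]},{"jaw": 45,"delta_pos": [0,0,-0.8],"rot": [0,0,0]},{"jaw": 45,"delta_pos": [0.3,0,-0.9],"rot": [0,0,0]},{"jaw": 45,"delta_pos": [0.5,0,-0.9],"rot": [0,0,0]},{"jaw": 45,"delta_pos": [0.5,0,-0.9],"rot": [0,0,0]},{"jaw": 45,"delta_pos": [0.5,0,-0.9],"rot": [0,0,0]},{"jaw": 45,"delta_pos": [0.5,0,-0.9],"rot": [0,0,0]}]}}

```text
time_s: 22.1
eef_pos: [0.5462, 0.0185, 0.2434]
eef_rot: [-0.365, 0.881, 0.115, 0.278]
ft_force: [0.4, 0.1, 0.0]
width: 0.0449
```

```bash
python3 - <<'E'
from plan import *
s=ctrl.sense();print(s["eef_pos"],s["ft_force"],s["time_s"])
def cen():
    im=ctrl.get_image("top");m=cv2.inRange(cv2.cvtColor(im,cv2.COLOR_RGB2HSV),(100,90,40),(125,255,255));m[:, :190]=0;m[:,330:]=0;m[:130]=0;m[290:]=0
    return im,np.array(cv2.moments(m,True)["m10"])/max(1,m.astype(bool).sum()),cv2.moments(m,True)["m01"]/max(1,m.astype(bool).sum()),int(m.astype(bool).sum())
for i in range(8):
    im,a,b,c=cen();print(a.round(2),round(b,2),c)
crop("scene",325,150,425,300,4,"pics/_a.png");crop("top",185,140,285,290,4,"pics/_b.png",im)
M=np.hstack([cv2.imread("pics/_a.png"),cv2.imread("pics/_b.png")]);cv2.imwrite("pics/m11.png",M)
E
```

```text
[0.54623772 0.01849341 0.24335377] [0.40637866 0.12975133 0.04882126] 22.1
243.08 211.09 233
243.01 211.09 233
243.21 211.15 232
243.22 210.96 232
243.02 211.0 234
243.03 210.97 234
243.12 211.01 232
243.07 211.05 234
```

View pics/m11.png

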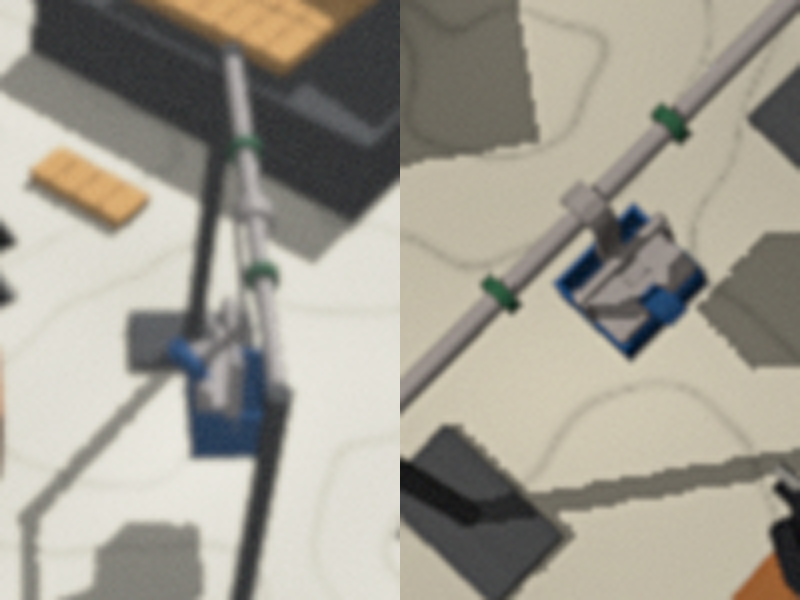

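The bin hangs level on the hook between the collars, at about (632,280) in the top crop. Its centroid stays within about 0.1 px over 0.4 s, and the gripper is well clear.

```bash
python3 -c "
from bench import ctrl
print(ctrl.finish_job(), ctrl.sense()['time_s'])"
```

```text
the job is handed in; nothing more can be done
the job is handed in; nothing more can be done
```

The S-hook now hangs on the rail between the two green collars, and the blue bin hangs by its top bar from the hook's lower curl. I handed the job in at about 22.5 s, well under the 61 s limit.

- **Hook:** it hung with the lean I predicted, its lower tip within 1–2 mm of the expected spot in the top view.
- **Bin:** the bar met the curl within 1 mm of the predicted seat, and the hook took the load; the wrist force rose to about 12 N. After release the bin's image centroid stayed within about 0.1 px over 0.4 s. It looks level in both views, with the gripper well clear and no force on the tool.
- **Disagreements:**
  - The hook started leaning about 0.26 rad in its slot rather than upright, so I straightened it before lifting.
  - The finger width read about 12.5 mm on parts that are 14 mm wide.
  - My triangulation of the collars failed because I swapped the two. I used the top-view rail position at the known height instead, and that held.
- **Not checked:** I did not measure the orange bin or the other loose items again at the end, but nothing touched them that I could see.

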